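Unclamp the lid of the blue-marked filling pot on a marshmallow packing table

TASK

Unclamp the lid of the steel pot with the blue lid ring so that it can be opened for cleaning: first loosen its wing nut by about a quarter turn, anticlockwise seen from above, while the bolt still stands upright in the lug; then swing the hinged bolt outwards out of its slotted lug until it lies down at its stop. Leave the pot with the yellow lid ring clamped as it is, its wing nut and bolt unmoved.

Things in the scene. Friction and masses are not known exactly. Their poses are not given: they have to be found in the camera images.
- blue_wing (a point): Middle of the brass wing nut's blade on the blue-ringed pot: upright blade 10 mm thick, 52 across its two ears, 30 high, 179 mm above the table when tight. Below it (15 to 29 mm under this point) a round hub of 28 diameter; lug top 37 under it. The point moves with the nut: x along the blade, y through its thickness, z up the bolt. At joint blue_nut = 0, x points outwards, the way the bolt swings.
- blue_nut (a joint): Turn of that nut, rad: 0 tight, grows anticlockwise seen from above, stop at 1.9; starts between 0 and 0.2. A steep thread lifts it 4.5 mm per rad. It takes 0.12 N m and stays where it is left. While it is tight its foot is caught behind a lip at the slot's open end and the bolt cannot swing out; above 1.15 it is free.
- blue_bolt (a joint): Swing of that nut's bolt, rad: 0 upright in the slotted lug, grows outwards away from the pot, stop at 1.45 (nearly level). The hinge pin is horizontal, 129 mm straight below the tight nut's wing middle, 50 mm above the table. Little force swings it; beyond about 0.4 it falls slowly to the stop by its own weight, below that it stays.
- yellow_wing (a point): The same point of the wing nut on the other pot, marked yellow, to be left alone. Both pots are fixed steel cylinders of 120 mm diameter, lid top at 150 mm height, small lid knob up to 167; a coloured ring, disc and knob on the lid (blue or yellow) tell them apart. The upright bolt stands 78 mm from the pot's axis. Same size and axes as the blue one.
There are look-alikes about, which are no part of the job. What is shaped like the part that bears blue_wing but brown or green is not meant.

How it is judged:
By the outcome, as a careful person would: the job done as asked, in the order asked, and still so for the second after the job is handed in, with the robot touching nothing.
It also fails if it takes over 40 s, if anything falls off the work surface, if the arm or the gripper's body presses on something with over 40 N, if the wrist force passes 120 N, or if a joint passes its speed limit or range.

ROBOT

A 6-joint arm with a two-finger parallel gripper is mounted at the origin on the work surface. World frame = base frame: x ahead of the robot, y to its left, z up, the work surface at z = 0. Lengths are in m, angles in rad, forces in N, time in s.
With the tool pointing down it reaches from about 0.4 to 0.825 m from the base axis. Payload 7 kg.
Tool frame: the origin (TCP) lies on the centre line of the jaws, within the pads' length; the fingertips stand 25 mm ahead of it and the grasp point (between the pads) lies 6 mm ahead of it; z points along the fingers, y is the direction in which the jaws open and shut (so a half turn about z gives the same grasp; the last joint's range is limited). The gripper opens to 88 mm and grips with 3 to 60 N. Pads are 19 mm wide; open, the fingers measure 130 mm over their backs; the gripper's body (78 mm by 193 mm) begins 47 mm behind the grasp point.
Start: joints at [-0.898, 0.359, 0.012, 0, -1.224, -0.288], TCP at [0.253, -0.626, 0.216] pointing down, gripper open.
Joint ranges: [-3.07, 3.07], [-1.43, 2.12], [-1.02, 1.25], [-3.03, 1.67], [-3.05, -0], [-3.03, 3.03]. Speed limits (rad/s): [2.39, 2.39, 3.01, 3.14, 3.14, 3.14].

INTERFACE

Orientations are given as [roll, pitch, yaw] about the fixed x, y, z axes, in that order (R = Rz(yaw) Ry(pitch) Rx(roll)).
In Python, from station import * gives the robot as it stands. The module is installed in compiled form; this text tells all that it offers.
- The arm moves only by the tool step_arm, never from a script. Its argument "commands" is text: rows parted by semicolons, each of 6 numbers parted by spaces: the shift along the tool's x, y, z in mm, then the turn, a rotation vector about the tool's x, y, z in rad. A call has 1 to 8 rows; each row shifts and turns the commanded pose from where the row before left it, along the tool's axes as they then stand; what a row does not reach is not made up. A row lasts 1/8 s, in which the tool goes at most 62.5 mm and 10.7 degrees, less where a joint would pass 70% of its speed; a pose out of reach is approached as far as the arm can. A call is refused whole if a number of a shift passes 62.5 or a number of a turn 0.188, either way. A call with a gripper value outside its range is refused whole. "jaw" is the finger opening in mm, from 0 to 87.6, set as the call begins (left out, the last holds). The fingers move at their own pace and stop on an object; "grip_force" is the grip in N (left out, the last holds). Time passes only in rows, so rows that do not move let the fingers close. It gives the time, the measured TCP pose, the force and the opening at its end, in the units of the state.
- get_state(): the state, without advancing time (a new reading comes with each control period).
- grab_frame(name): name is "side" or "top"; returns a dict with "frame" (420x560x3 uint8, red, green, blue), "fovy" (degrees; the focal length in pixels is half the picture's height over the tangent of half this angle, whatever the lens; pixels are square), "cx", "cy" (the principal point, pixels), "k1" (the pictures are not rectified: a ray, as slopes to the right and down, at radius r is drawn at 1 + k1 r^2 times it, then the intrinsics apply), "rvec" (rotation vector, rad) and "tvec" (3), from world to camera coordinates, as OpenCV has them. Camera axes: x right, y down, z forward; pixel columns grow to the right and rows downward; lengths in m; the calibration is good to about 2 mm. A picture is of the moment at which its call begins. There is no depth.
- job_done(): hands the job in, once; it reports no verdict.
Trained networks look in a picture, given as the dict that the camera call returned (one of the last four; its "shot" number tells which), for a name from the list of things; names that differ only in an ending like _2 or _b are one class to them, and where a whole thing is asked for, a point or a joint stands for the part that bears it (a point fixed in the world has none). Each returns a list of dicts, best first, with "conf" (0 to 1); they miss things now and then, are a little off and sometimes report something else, mostly with a low value. They report only what shows in the picture. A call takes as long as a camera call. They do not tell look-alikes from the thing itself.
- recognise(picture, name): "pixel" ([column, row] in pixels, amid what is visible of it).
The state is a dict: "t": time; "q": joint angles; "qd": joint speeds; "joint_efforts": joint torques, N m; "eef_pos": TCP position; "ee_rot": TCP orientation; "force": force on the tool from outside, world axes, zero at the start; "moment": the same for the moment, N m; "width": finger opening in m.
Only numpy, scipy, OpenCV 4.12 (cv2) and the standard library are available. Lean on these libraries where they do the work, as an engineer would, in place of code of your own. Each camera call takes 0.05 s, during which the arm holds its last target.

## Working session

There is one attempt and no reset: what is moved stays moved. The work goes in short steps, Python scripts to look and compute and a tool call to move; the robot and the scene stay as the last step left them, time stands still between calls to the robot, and variables do not carry over. Pictures are saved under pics/ and viewed, and the job is handed in when it is done.

Besides the shell and the picture viewer there is one more tool, called as name(argument=value, ...) on one line, values as JSON. step_arm: Moves the arm, as the interface text tells. Its arguments: {"type":"object","properties":{"commands":{"type":"string"},"jaw":{"type":"number"},"grip_force":{"type":"number"}},"required":["commands"]}

```bash
mkdir -p pics; cat > h.py <<'E'
from station import *
import numpy as np, cv2
def K(p):
    h,w=p["frame"].shape[:2]; f=h/2/np.tan(np.radians(p["fovy"])/2)
    return np.array([[f,0,p["cx"]],[0,f,p["cy"]],[0,0,1.]]), np.array([p["k1"],0,0,0,0.])
def proj(p,P):
    k,d=K(p); return cv2.projectPoints(np.array(P,float).reshape(-1,1,3),np.array(p["rvec"],float),np.array(p["tvec"],float),k,d)[0].reshape(-1,2)
def ray(p,uv):
    k,d=K(p); n=cv2.undistortPoints(np.array(uv,float).reshape(1,1,2),k,d).ravel()
    R=cv2.Rodrigues(np.array(p["rvec"],float))[0]; t=np.array(p["tvec"],float).ravel()
    return -R.T@t, R.T@np.array([n[0],n[1],1.])
def atz(p,uv,z):
    c,d=ray(p,uv); return c+d*(z-c[2])/d[2]
def save(p,n,s=1.4): 
    f=p["frame"][:,:,::-1]; cv2.imwrite(f"pics/{n}.png",cv2.resize(f,None,fx=s,fy=s))
def crop(p,n,u,v,r=60,s=5):
    f=p["frame"][:,:,::-1]; u,v=int(u),int(v); f=f[max(v-r,0):v+r,max(u-r,0):u+r]; cv2.imwrite(f"pics/{n}.png",cv2.resize(f,None,fx=s,fy=s,interpolation=cv2.INTER_CUBIC))
E
python3 - <<'E'
from h import *
for n in("top","side"):
    p=grab_frame(n); save(p,n+"0")
    for c in("blue_wing","yellow_wing"):
        for r in recognise(p,c): print(n,c,r, atz(p,r["pixel"],.179).round(3))
    print(ray(p,[280,210]))
s=get_state(); print(s)
E
```

```text
top blue_wing {'pixel': [263.7, 92.5], 'conf': 0.63} [0.719 0.102 0.179]
top blue_wing {'pixel': [179.3, 263.9], 'conf': 0.43} [0.291 0.316 0.179]
top yellow_wing {'pixel': [372.9, 156.0], 'conf': 0.54} [ 0.549 -0.168  0.179]
(array([0.26923387, 0.08164497, 1.43407201]), array([ 0.11768286, -0.01124042, -0.9929993 ]))
side blue_wing {'pixel': [257.5, 289.6], 'conf': 0.79} [0.284 0.321 0.179]
side blue_wing {'pixel': [168.0, 147.4], 'conf': 0.68} [0.722 0.085 0.179]
side blue_wing {'pixel': [185.9, 210.2], 'conf': 0.57} [0.515 0.238 0.179]
side yellow_wing {'pixel': [288.7, 128.6], 'conf': 0.77} [ 0.551 -0.167  0.179]
(array([-0.00269041,  0.69231912,  0.6782453 ]), array([ 0.44658864, -0.66745109, -0.59636417]))
{'t': 0.3, 'q': array([-8.97884995e-01,  3.58935967e-01,  1.16161498e-02, -8.19422813e-05,
       -1.22411285e+00, -2.88083108e-01]), 'qd': array([ 0.00189997, -0.0019115 ,  0.00166168,  0.00012941,  0.0010341 ,
        0.00064257]), 'joint_efforts': array([ 3.42462163e-04, -5.81814516e+01,  2.92813593e+01,  6.98998019e+00,
        9.23116633e-03, -9.29519433e-05]), 'eef_pos': array([ 0.25328271, -0.62547964,  0.21550536]), 'ee_rot': array([ 3.14096065e+00, -1.06918556e-04, -2.75679226e+00]), 'force': array([-0.1417431 ,  0.55477642,  0.31902381]), 'moment': array([-0.06162715, -0.06160275,  0.00180626]), 'width': 0.08748537243521774}
```

View pics/top0.png

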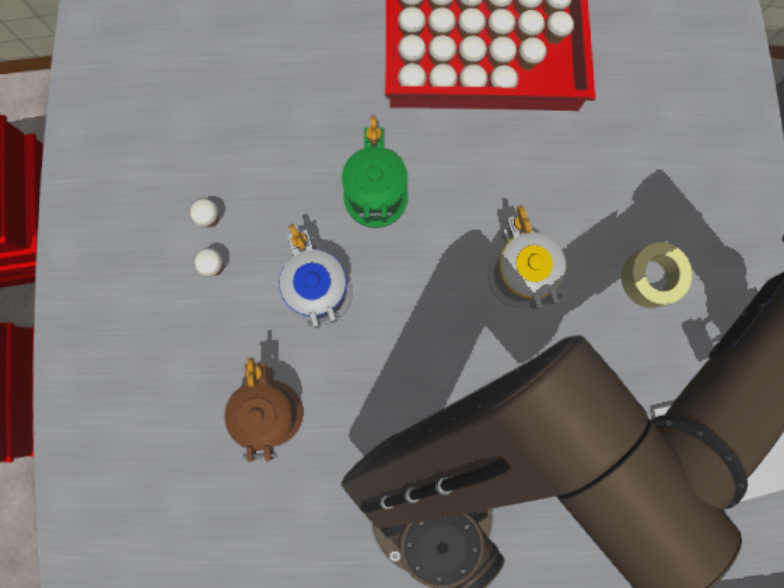

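View pics/side0.png

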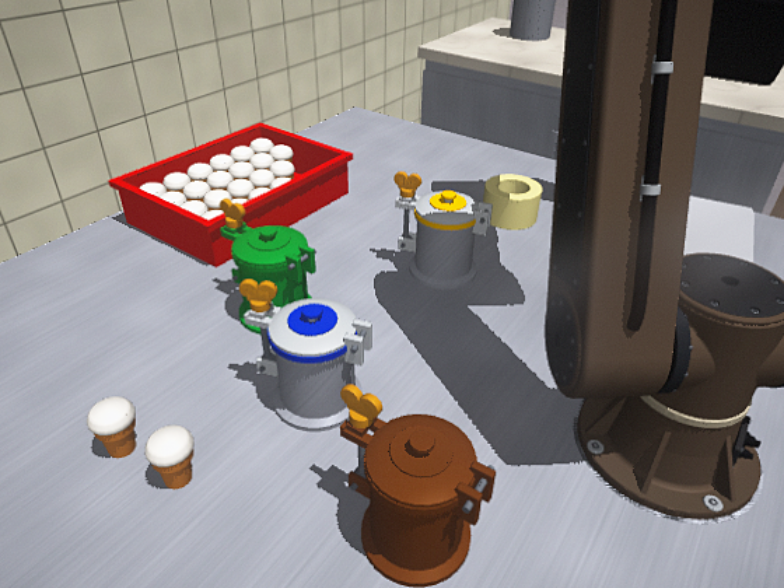

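```bash
python3 - <<'E'
from h import *
p=grab_frame("top"); crop(p,"t1",213,180,45,12)
q=grab_frame("side"); crop(q,"s1",190,225,50,12)
a=atz(p,[222.9,199.5],.167); print("axis top",a)
print("wing top", atz(p,[213,170],.179),"side",atz(q,[185.9,210.2],.179))
print(atz(q,[312/1.4,311/1.4],.167))
# hsv blue centroid
for n,i in(("top",p),("side",q)):
    f=i["frame"].astype(int); m=(f[...,2]>120)&(f[...,0]<60)&(f[...,1]<100)
    if n=="top":
        v,u=np.nonzero(m); print(n,u.mean(),v.mean(),len(u))
        print(atz(i,[u.mean(),v.mean()],.152))
E
```

```text
axis top [0.44887042 0.20818489 0.167     ]
wing top [0.52156767 0.2309638  0.179     ] side [0.51490497 0.23815306 0.179     ]
[0.44535336 0.2142884  0.167     ]
top 222.51619047619047 200.5047619047619 525
[0.44847573 0.21067475 0.152     ]
```

View pics/t1.png

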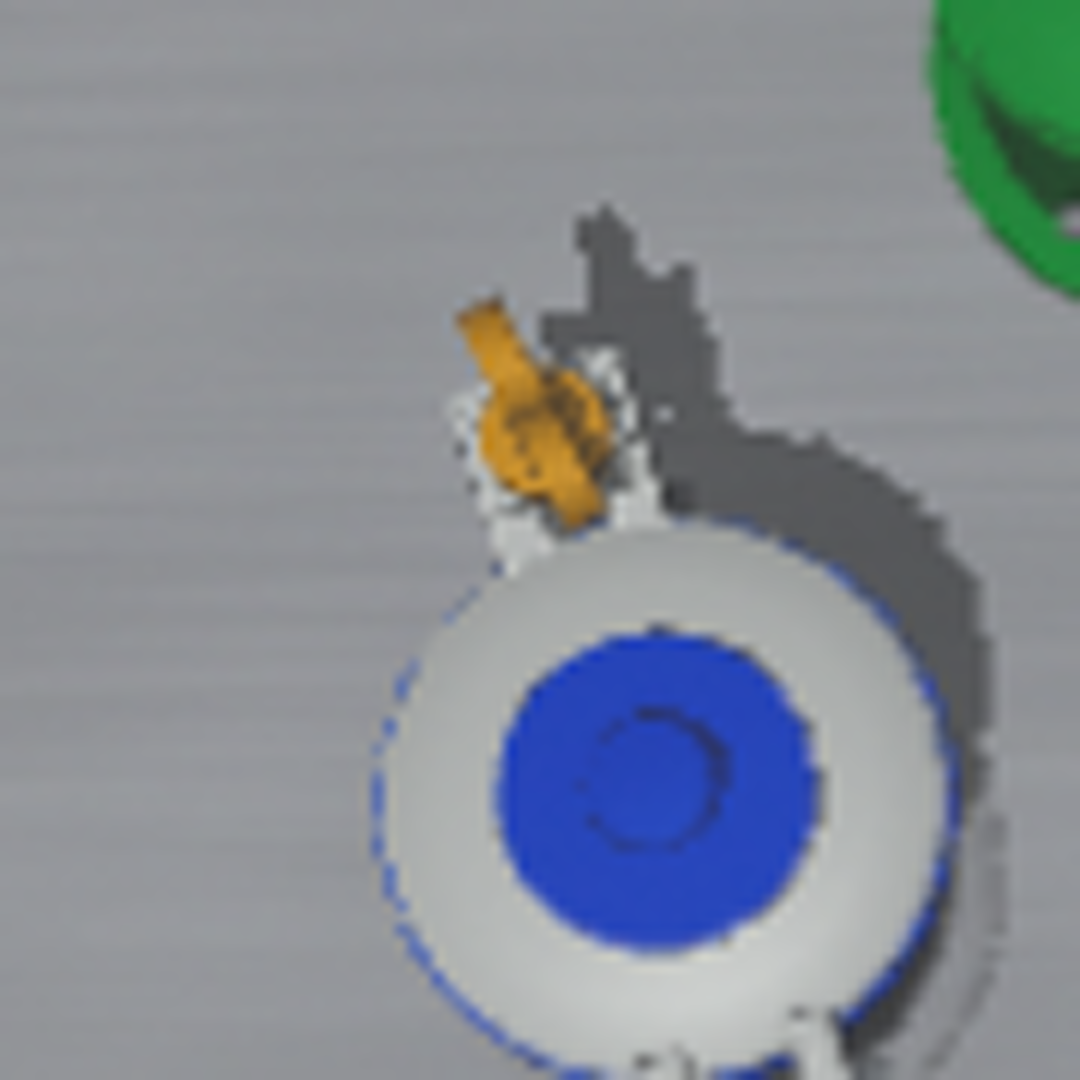

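View pics/s1.png

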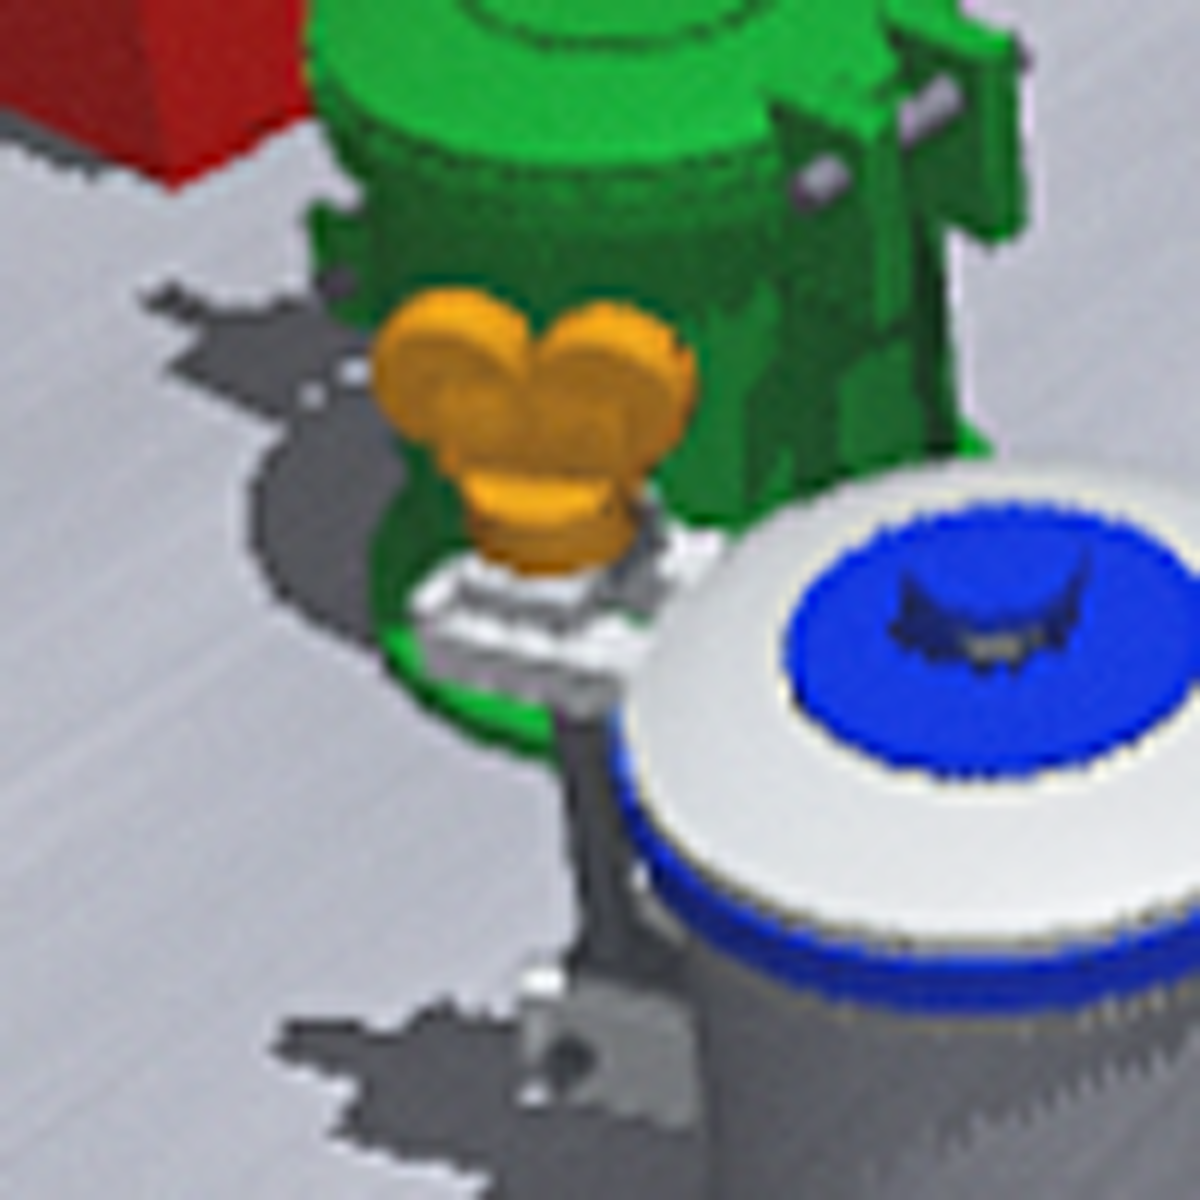

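```bash
python3 - <<'E'
from h import *
p=grab_frame("top"); q=grab_frame("side")
def tri(a,b):
    c1,d1=ray(p,a);c2,d2=ray(q,b); d1/=np.linalg.norm(d1); d2/=np.linalg.norm(d2)
    s=np.linalg.lstsq(np.c_[d1,-d2],c2-c1,rcond=None)[0]; x=c1+s[0]*d1;y=c2+s[1]*d2
    return (x+y)/2,np.linalg.norm(x-y)
o=np.array([168,135]);
T=lambda x,y:o+np.array([x,y])/12-0.46
S=lambda x,y:np.array([140,175])+np.array([x,y])/12-0.46
# blade top tips
A=atz(p,T(487,315),.187);B=atz(p,T(583,512),.187);print(A,B,(A+B)/2,np.degrees(np.arctan2(*(A-B)[1::-1])),np.linalg.norm(A-B))
print("tri wing",tri(T(533,415),S(530,390)))
print("wing z",[atz(q,S(530,385),z) for z in(.179,.182)])
# axis from lid outline ~ centre (665,800)at z .15 ; disc centre
ax=atz(p,T(657,790),.151);print("ax",ax); ax2=atz(p,T(668,800),.148);print(ax2)
# lug corners
for a in ((605,360),(465,405)): print("lug",atz(p,T(*a),.142))
# hinge stubs in top image
print("hub",atz(p,T(547,435),.158))
for yw in range(0,40,5):
  w=ax[:2]+.078*np.array([np.cos(np.radians(yw)),np.sin(np.radians(yw))]); print(yw,w,(proj(p,[*w,.165])[0]-o+.46)*12,(proj(q,[*w,.05])[0]-[140,175]+.46)*12,(proj(q,[*w,.179])[0]-[140,175]+.46)*12)
E
```

```text
[0.5434691  0.24202551 0.187     ] [0.50172302 0.22239251 0.187     ] [0.52259606 0.23220901 0.187     ] 25.187404165618478 0.04613230998780927
tri wing (array([0.52408951, 0.23377934, 0.17976759]), np.float64(0.0009874502585103878))
wing z [array([0.52634812, 0.23230642, 0.179     ]), array([0.52316909, 0.23507067, 0.182     ])]
ax [0.44896204 0.21134196 0.151     ]
[0.44721158 0.209352   0.148     ]
lug [0.54288169 0.22257836 0.142     ]
lug [0.53391741 0.25257816 0.142     ]
hub [0.52375409 0.23315961 0.158     ]
0 [0.52696204 0.21134196] [646.94144224 410.76009871] [693.06191029 918.43234299] [620.52217714 321.74856259]
5 [0.52666523 0.21814011] [614.52073629 412.99252383] [667.15634249 940.43501422] [591.96949071 342.22278824]
10 [0.52577705 0.22488652] [582.38063624 418.00185052] [643.68554296 963.84668883] [566.02106319 364.05197823]
15 [0.52430426 0.23152985] [550.7598796  425.75007582] [622.85541905 988.5268273 ] [542.90564354 387.10879235]
20 [0.52225807 0.23801954] [519.8933408  436.17935345] [ 604.86144085 1014.32129184] [522.84187365 411.25268474]
25 [0.51965405 0.24430619] [490.01041432 449.21240048] [ 589.88635289 1041.06242332] [506.03573364 436.32983719]
30 [0.51651202 0.25034196] [461.33343183 464.75302382] [ 578.09768825 1068.56931962] [492.67773216 462.17328486]
35 [0.5128559  0.25608093] [434.0761209  482.68676414] [ 569.64511619 1096.64835026] [482.93987386 488.60327186]
```

```bash
cat >> h.py <<'E'
def rel(target,yaw=None):
    s=get_state(); from scipy.spatial.transform import Rotation as R
    r=R.from_euler("xyz",s["ee_rot"]); d=r.inv().apply(np.array(target)-s["eef_pos"])*1000
    out=[d.round(1)]
    if yaw is not None: out.append((r.inv()*R.from_euler("xyz",[np.pi,0,yaw])).as_rotvec().round(4))
    return out
E
python3 -c "
from h import *
print(rel([.5235,.233,.30],np.radians(-155)))"
```

```text
[array([-572.7,  694.4,  -84.2]), array([ 0.0001, -0.    , -0.0515])]
```

step_arm(commands="0 0 -42 0 0 0;0 0 -42 0 0 0;-32 38.5 0 0 0 0;-32 38.5 0 0 0 0;-32 38.5 0 0 0 0;-32 38.5 0 0 0 0;-32 38.5 0 0 0 0;-32 38.5 0 0 0 0", jaw=50, grip_force=20)

```text
t: 1.5
eef_pos: [0.3448, -0.338, 0.3001]
ee_rot: [-3.141, 0.001, -2.757]
force: [1.1, -0.7, 1.1]
width: 0.0501
```

step_arm(commands="-32 38.5 0 0 0 0;-32 38.5 0 0 0 0;-32 38.5 0 0 0 0;-32 38.5 0 0 0 0;-32 38.5 0 0 0 0;-32 38.5 0 0 0 0;-32 38.5 0 0 0 0;-32 38.5 0 0 0 0")

```text
t: 2.5
eef_pos: [0.4664, 0.0438, 0.3003]
ee_rot: [3.142, 0.001, -2.756]
force: [0.5, -0.9, -1.1]
width: 0.0499
```

```bash
python3 -c "
from h import *
print(get_state()['q'],rel([.5235,.233,.30],np.radians(-155)))"
```

```text
[ 5.15580160e-01 -3.84489704e-02 -2.80086784e-01  1.05420628e-04
 -1.32809312e+00 -1.70116714e+00] [array([-124. ,  153.9,    0.4]), array([ 0.    ,  0.0011, -0.0511])]
```

step_arm(commands="-31 38.5 0 0 0 0;-31 38.5 0 0 0 0;-31 38.5 0 0 0 0;-31 38.5 0 0 0 0;0 0 20 0 0 -0.051;0 0 0 0 0 0")

```text
t: 3.25
eef_pos: [0.5226, 0.2314, 0.2783]
ee_rot: [-3.141, -0.003, -2.705]
force: [-0.2, 0.2, -0.2]
width: 0.0501
```

```bash
python3 - <<'E'
from h import *
print(rel([.5235,.233,.193],np.radians(-155)))
p=grab_frame("top");q=grab_frame("side");save(p,"t2");crop(q,"s2",190,200,60,10)
E
```

```text
[array([-1.8,  1.1, 85.2]), array([-0.0006, -0.0033, -0.0002])]
```

View pics/s2.png

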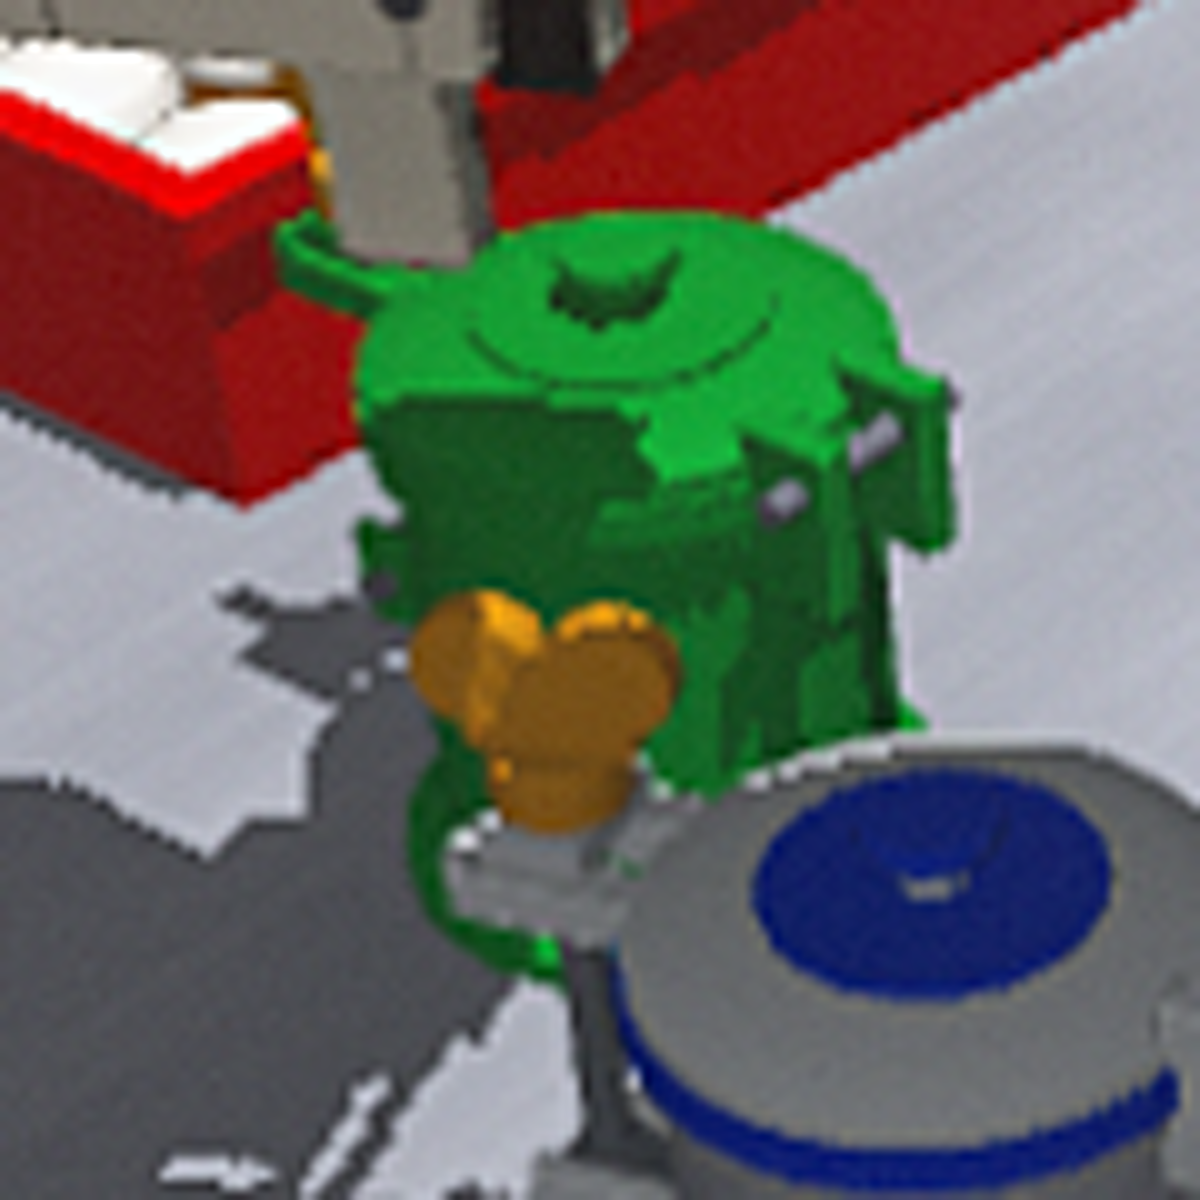

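```bash
python3 - <<'E'
from h import *
q=grab_frame("side");save(q,"s3")
c=np.array([.5226,.2314,.2533]);y=np.array([-.42,.906,0])
print(proj(q,[c,c+.025*y,c-.025*y])*1.4)
E
```

```text
[[253.45972016 243.49829736]
 [246.49811833 253.79330117]
 [260.06935561 233.71439518]]
```

View pics/s3.png

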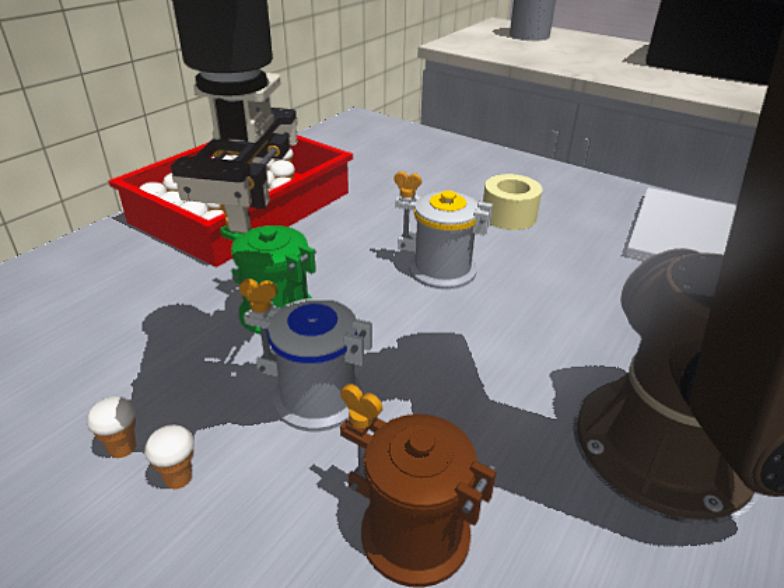

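```bash
python3 - <<'E'
from h import *
p=grab_frame("top")
print(get_state()['eef_pos'],get_state()['ee_rot'])
c=np.array([.5226,.2314,.2533]);y=np.array([-.42,.906,0]);x=np.array([-.906,-.42,0])
f=p["frame"][:,:,::-1].copy()
P=[c,c+.025*y,c-.025*y,[.5226,.2314,.35],[.5235,.233,.18]]
print(proj(p,P))
for a in proj(p,P): cv2.circle(f,tuple(int(v) for v in a),2,(0,0,255),-1)
cv2.imwrite("pics/t3.png",cv2.resize(f[60:300,120:340],None,fx=3,fy=3))
q=grab_frame("side");f=q["frame"][:,:,::-1].copy()
for a in proj(q,P): cv2.circle(f,tuple(int(v) for v in a),2,(0,0,255),-1)
cv2.imwrite("pics/s4.png",cv2.resize(f[60:260,100:300],None,fx=3,fy=3))
E
```

```text
[0.52371327 0.23103066 0.28108865] [ 3.14141638e+00  1.66555538e-03 -2.70708059e+00]
[[209.02259244 163.39823817]
 [199.40370952 168.06332061]
 [218.64344011 158.74570262]
 [203.33948879 154.1200668 ]
 [212.13053955 169.17742355]]
```

View pics/t3.png

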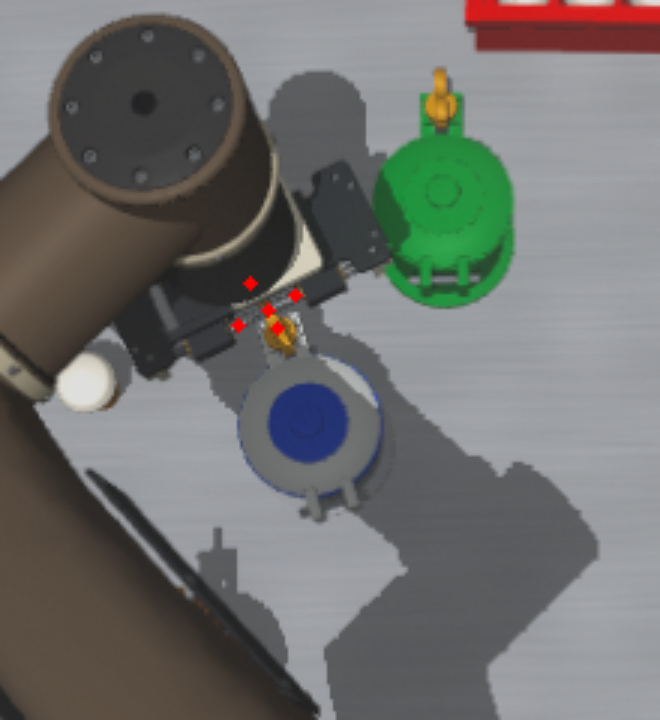

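View pics/s4.png

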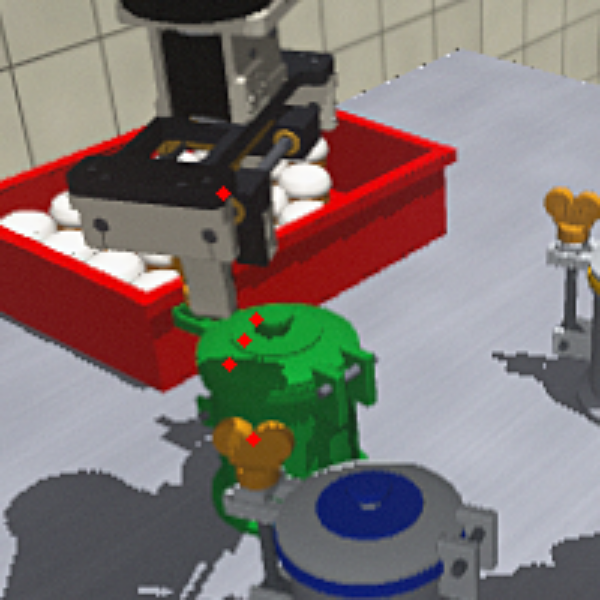

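```bash
cat >> h.py <<'E'
def wire(cam,n,x0,x1,y0,y1,s=4):
    from scipy.spatial.transform import Rotation as R
    q=grab_frame(cam); st=get_state(); r=R.from_euler("xyz",st["ee_rot"]); o=st["eef_pos"]; w=st["width"]/2
    f=cv2.resize(q["frame"][y0:y1,x0:x1,::-1],None,fx=s,fy=s)
    def box(lo,hi,col):
        c=np.array([[ (lo,hi)[i>>k&1][k] for k in range(3)] for i in range(8)])
        u=(proj(q,r.apply(c)+o)-[x0,y0]+.5)*s
        for i in range(8):
            for k in range(3):
                j=i^(1<<k)
                if j>i: cv2.line(f,tuple(int(v) for v in u[i]),tuple(int(v) for v in u[j]),col,1)
    box([-.039,-.0965,-.08],[.039,.0965,-.041],(0,255,0))
    box([-.0095,w,-.041],[.0095,w+.021,.025],(0,0,255))
    box([-.0095,-w-.021,-.041],[.0095,-w,.025],(255,0,255))
    cv2.imwrite(f"pics/{n}.png",f); return q
E
python3 - <<'E'
from h import *
wire("side","w1",90,240,70,220); wire("top","w2",140,290,90,240)
E
```

```text
(no output)
```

View pics/w1.png

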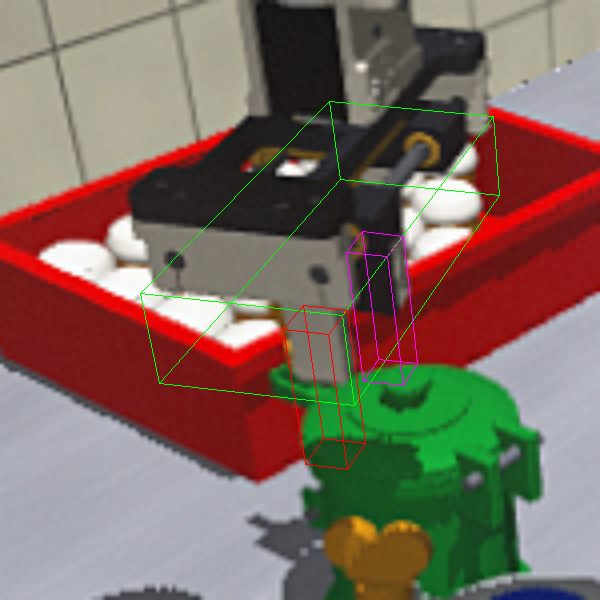

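View pics/w2.png

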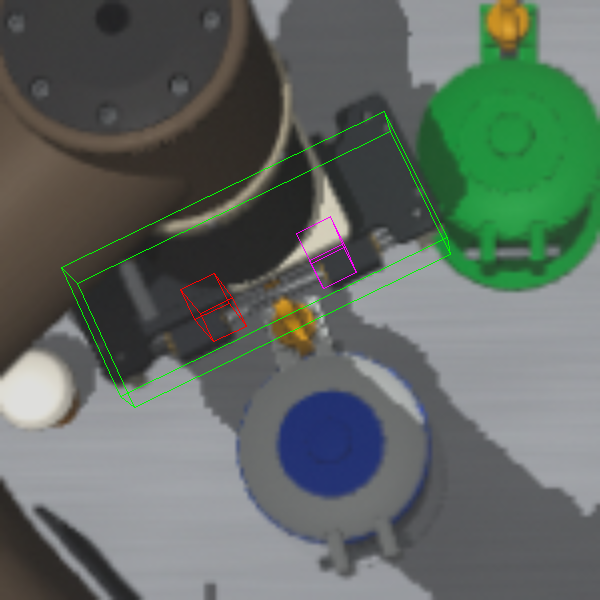

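step_arm(commands="-1 1 20 0 0 0;0 0 20 0 0 0;0 0 20 0 0 0;0 0 0 0 0 0;0 0 0 0 0 0")

```text
t: 4.22
eef_pos: [0.5244, 0.2329, 0.221]
ee_rot: [3.142, 0.001, -2.706]
force: [-0.5, -0.4, 0.4]
width: 0.0499
```

```bash
python3 - <<'E'
from h import *
wire("side","w3",90,240,120,270); wire("top","w4",140,290,90,240)
s=get_state();print(s['eef_pos'],s['ee_rot'],s['q'])
E
```

```text
[0.52441377 0.23301397 0.22107742] [ 3.14129174e+00  1.81479719e-03 -2.70581670e+00] [ 7.59131283e-01  1.88674227e-01 -2.09985822e-01  3.16367271e-04
 -1.17031994e+00 -1.89427446e+00]
```

View pics/w3.png

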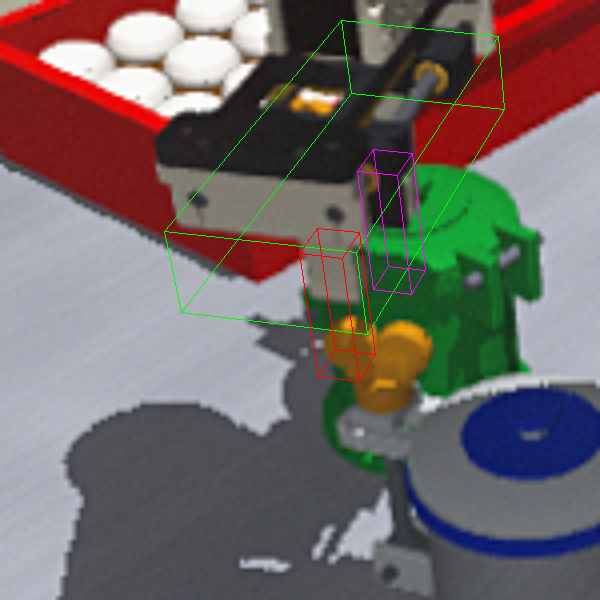

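View pics/w4.png

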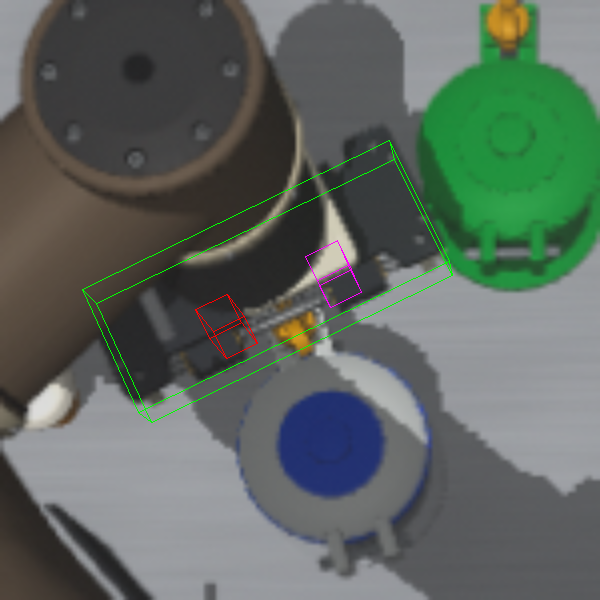

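step_arm(commands="0 0 14 0 0 0;0 0 14 0 0 0;0 0 0 0 0 0;0 0 0 0 0 0")

```text
t: 4.82
eef_pos: [0.524, 0.2327, 0.1918]
ee_rot: [-3.141, -0.0, -2.706]
force: [-0.0, -0.8, 0.2]
width: 0.0499
```

```bash
python3 - <<'E'
from h import *
q=wire("side","w5",90,240,120,270)
s=get_state();print(s['eef_pos'],s['ee_rot'],s['force'])
crop(q,"s5",180,200,40,15)
E
```

```text
[0.52408503 0.23285696 0.19204555] [-3.14146992e+00  2.48608420e-04 -2.70566249e+00] [ 0.69683189  1.37743364 -0.35133923]
```

View pics/s5.png

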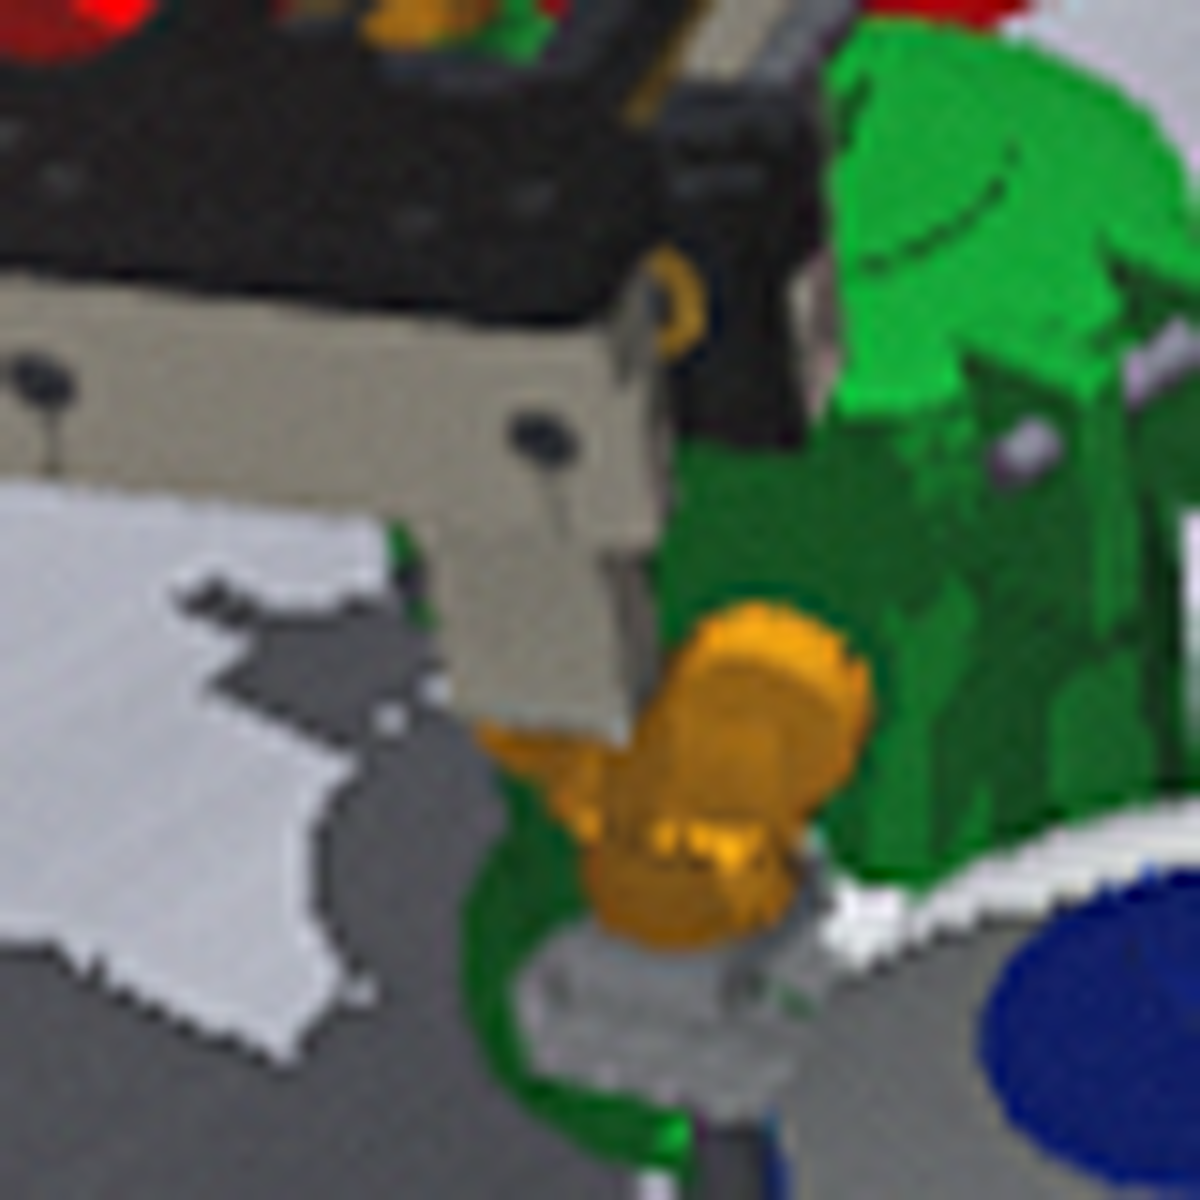

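step_arm(commands="0 0 0 0 0 0;0 0 0 0 0 0;0 0 0 0 0 0;0 0 0 0 0 0", jaw=0, grip_force=8)

```text
t: 5.38
eef_pos: [0.5239, 0.2328, 0.1919]
ee_rot: [3.142, 0.0, -2.706]
force: [0.3, 1.0, 0.1]
width: 0.0153
```

```bash
python3 - <<'E'
from h import *
q=grab_frame("side")
s=get_state();print(s['eef_pos'],s['ee_rot'],s['force'],s['moment'],s['width'])
crop(q,"s6",180,200,40,15)
E
```

```text
[0.52386233 0.23273872 0.19189679] [ 3.14155760e+00  4.08404987e-05 -2.70579400e+00] [-0.58035709 -0.41322689 -1.04513667] [-0.05749479  0.03696692 -0.02978329] 0.011208736569472832
```

View pics/s6.png

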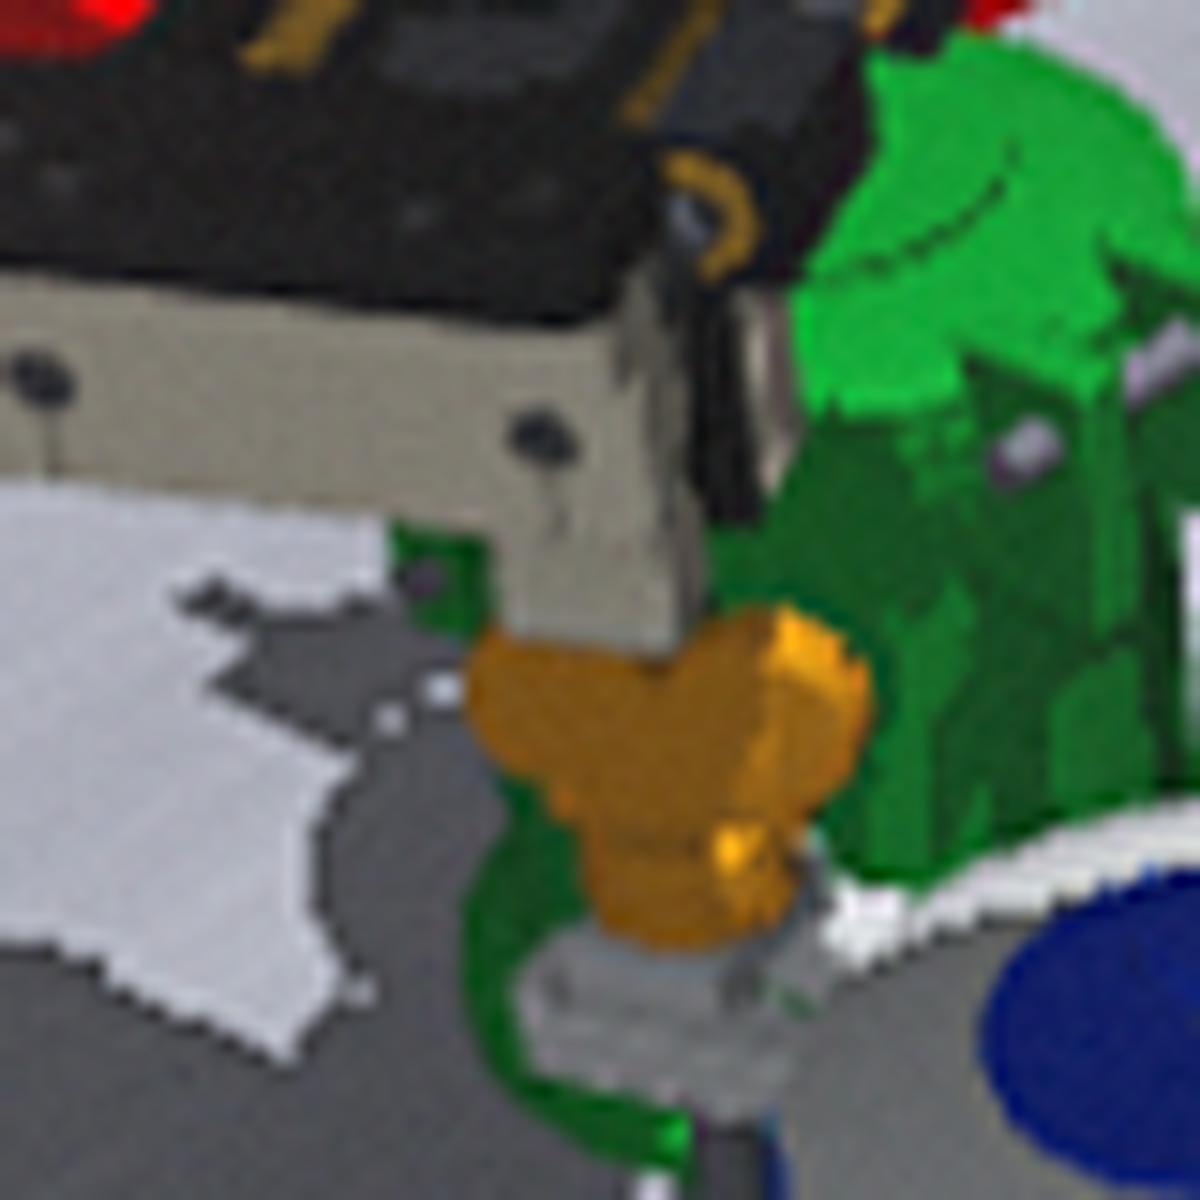

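step_arm(commands="0 0 0 0 0 0;0 0 0 0 0 0;0 0 0 0 0 0")

```text
t: 5.8
eef_pos: [0.5239, 0.2327, 0.1919]
ee_rot: [-3.142, -0.0, -2.706]
force: [0.4, 0.4, 0.8]
width: 0.0004
```

```bash
python3 - <<'E'
from h import *
q=grab_frame("side")
s=get_state();print(s['eef_pos'],s['ee_rot'],s['force'],s['moment'],s['width'])
crop(q,"s7",180,200,40,15)
p=grab_frame("top");crop(p,"t7",213,170,40,15)
E
```

```text
[0.52385898 0.23274737 0.19186492] [ 3.14158990e+00 -4.21983207e-06 -2.70575368e+00] [-0.19300459  0.65655957 -0.41077271] [-0.00478683 -0.04245107 -0.08828618] 0.00019065815987147355
```

View pics/s7.png

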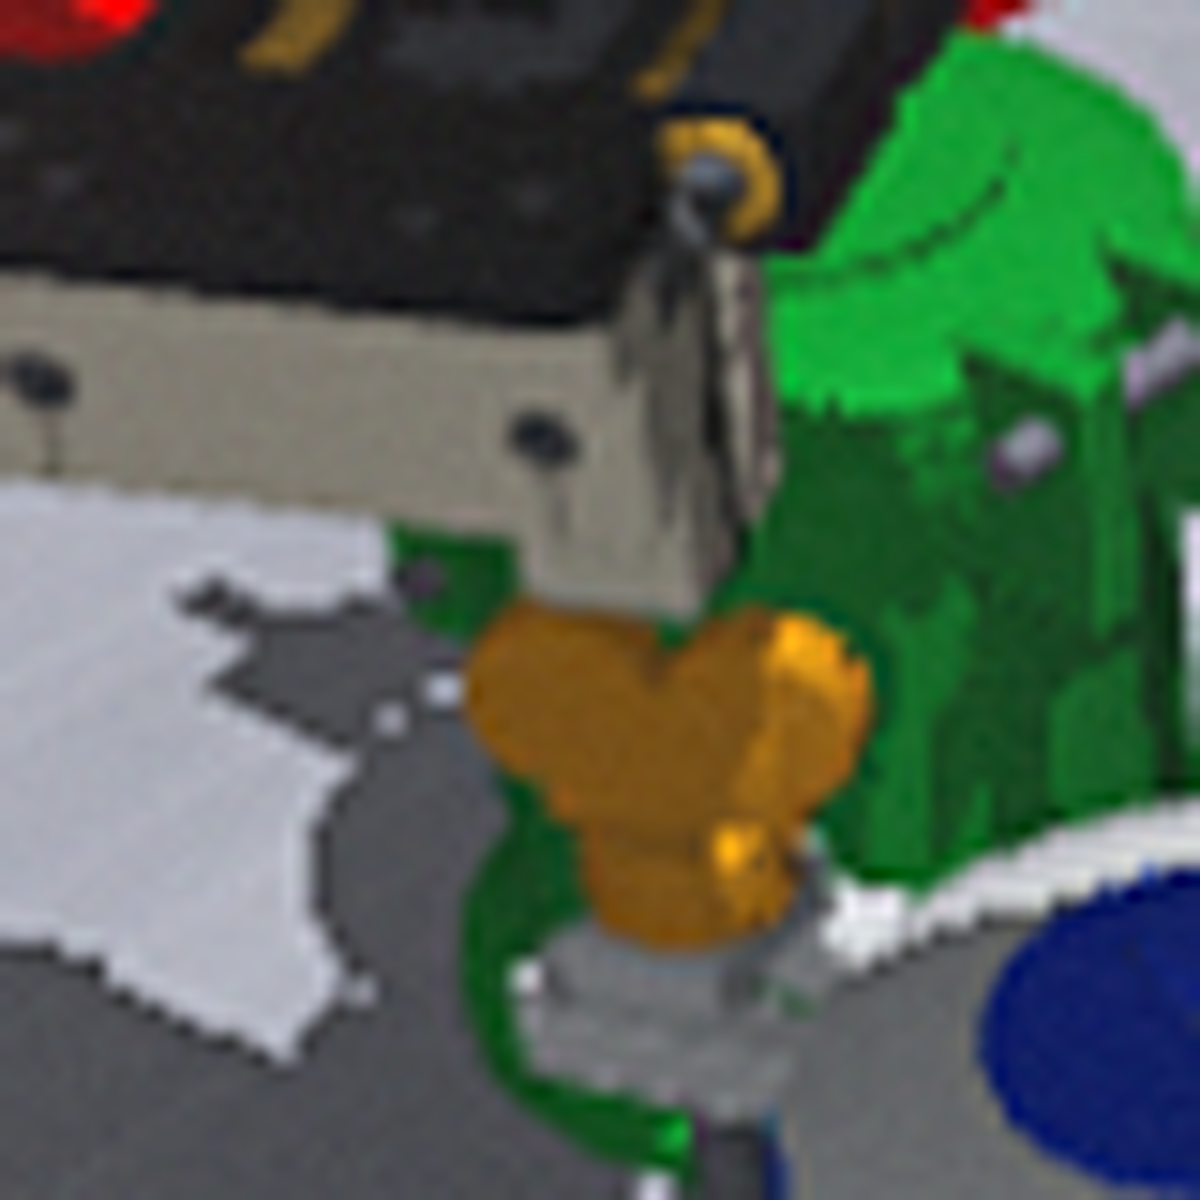

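View pics/t7.png

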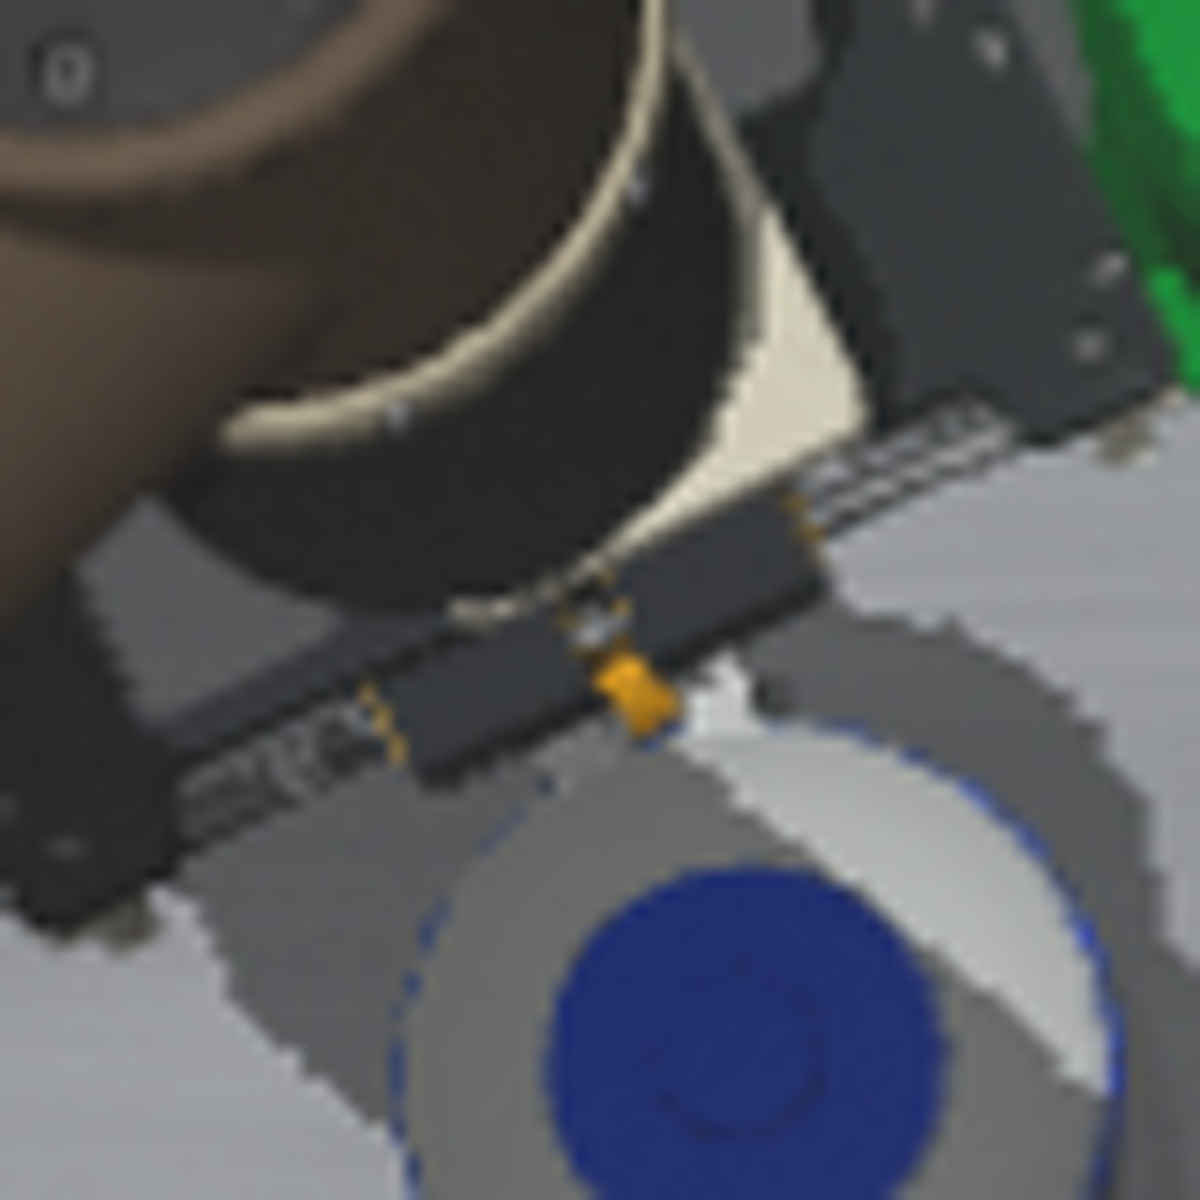

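```bash
python3 - <<'E'
from h import *
from scipy.spatial.transform import Rotation as R
from scipy.optimize import least_squares
q=grab_frame("side"); s=get_state(); r=R.from_euler("xyz",s["ee_rot"]);o=s["eef_pos"]
obs=np.array([[520,590],[695,615],[742,545]])/15+[140,160]-.47
def f(v):
    z,t,x,y=v
    P=np.array([[-.0095+x,t+y,z],[.0095+x,t+y,z],[.0095+x,y,z]])
    return np.r_[(proj(q,r.apply(P)+o)-obs).ravel(), x*100,y*100]
m=least_squares(f,[.0,.02,0,0],x_scale=.01);print(m.x,m.fun)
E
```

```text
[-0.01661872  0.01647452  0.0016749   0.00114007] [ 1.13160681  0.46327096 -0.52880094 -0.06217568 -0.63908707 -0.42222088
  0.16748994  0.11400688]
```

step_arm(commands="0 0 -5 0 0 0;0 0 0 0 0 0;0 0 0 0 0 0;0 0 0 0 0 0;0 0 0 0 0 0", jaw=40)

```text
t: 6.58
eef_pos: [0.5238, 0.2327, 0.1968]
ee_rot: [-3.142, -0.0, -2.706]
force: [0.2, -1.0, 0.5]
width: 0.0392
```

step_arm(commands="0 0 10 0 0 0;0 0 10 0 0 0;0 0 11 0 0 0;0 0 10 0 0 0;0 0 0 0 0 0;0 0 0 0 0 0")

```text
t: 7.32
eef_pos: [0.5241, 0.2329, 0.156]
ee_rot: [-3.141, 0.0, -2.706]
force: [0.3, -0.3, 0.8]
width: 0.0402
```

```bash
python3 - <<'E'
from h import *
q=grab_frame("side")
s=get_state();print(s['eef_pos'],s['ee_rot'],s['force'],s['moment'],s['width'])
crop(q,"s8",180,205,40,15)
E
```

```text
[0.52415249 0.23290565 0.15626414] [ 3.14154795e+00  6.72155197e-04 -2.70569962e+00] [-0.6453037  -0.75330355  0.20683782] [-0.01075119 -0.01696059  0.01604116] 0.039961507561243316
```

View pics/s8.png

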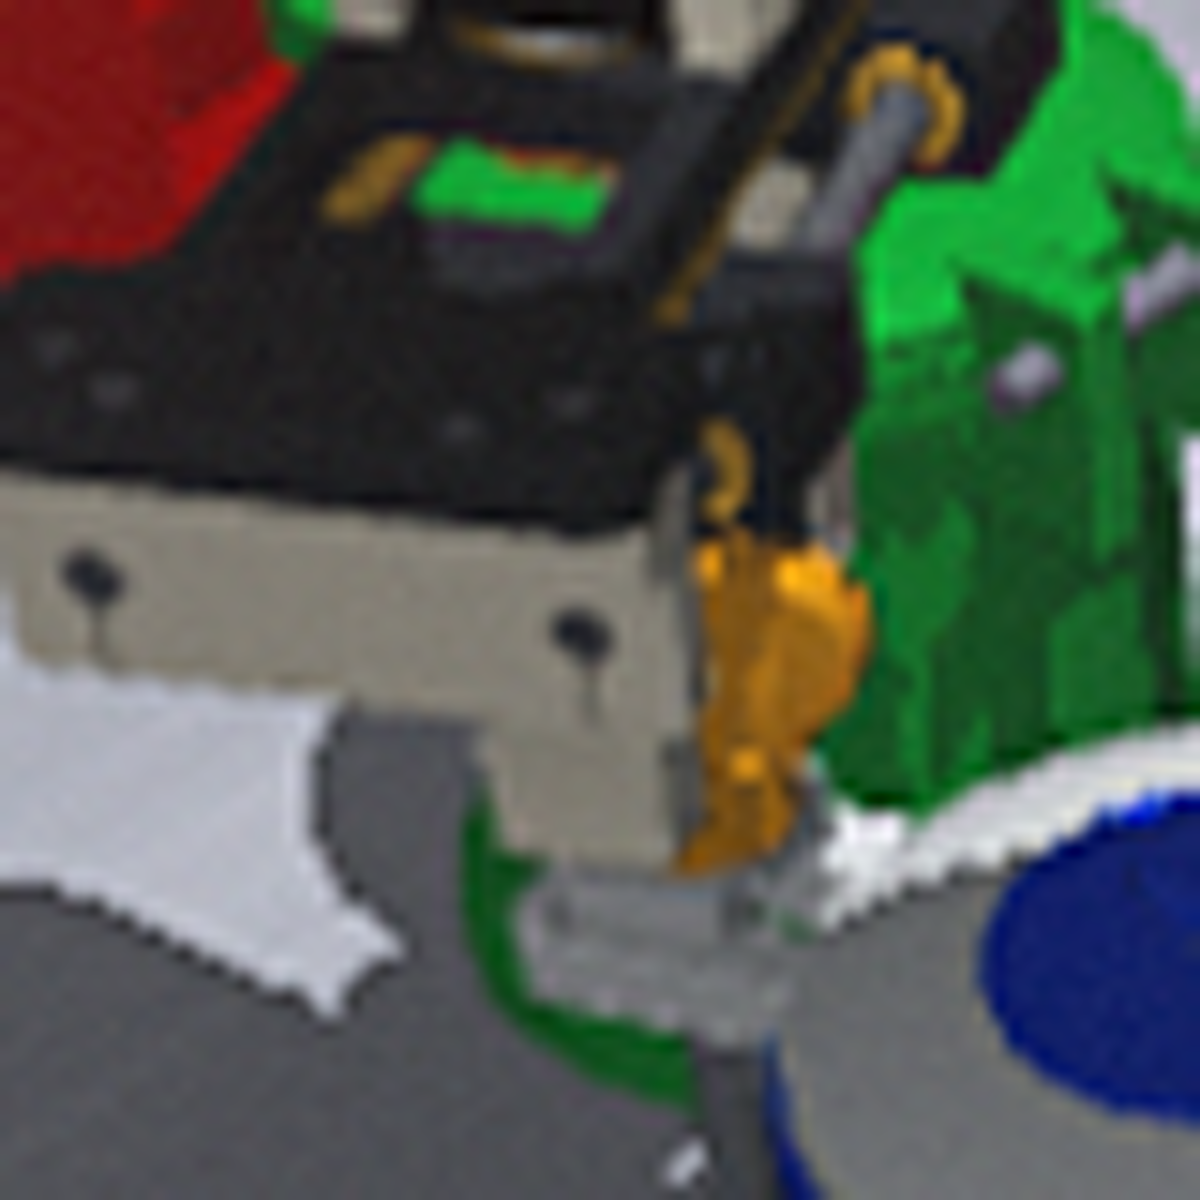

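step_arm(commands="0 0 1 0 0 0;0 0 0 0 0 0;0 0 0 0 0 0;0 0 0 0 0 0", jaw=0, grip_force=25)

```text
t: 7.88
eef_pos: [0.5239, 0.2338, 0.155]
ee_rot: [3.14, 0.001, -2.706]
force: [-0.9, 3.4, 0.2]
width: 0.0097
```

step_arm(commands="0 0 0 0 0 0;0 0 0 0 0 0")

```text
t: 8.12
eef_pos: [0.5239, 0.2336, 0.155]
ee_rot: [3.141, 0.001, -2.705]
force: [-2.0, 4.5, 0.1]
width: 0.01
```

step_arm(commands="0 0 -0.55 0 0 -0.12;0 0 -0.55 0 0 -0.12;0 0 -0.55 0 0 -0.12;0 0 -0.55 0 0 -0.12;0 0 0 0 0 0")

```text
t: 8.75
eef_pos: [0.5239, 0.2334, 0.1571]
ee_rot: [3.141, 0.001, -2.226]
force: [-1.4, 4.4, 0.3]
width: 0.0097
```

step_arm(commands="0 0 -0.55 0 0 -0.12;0 0 -0.55 0 0 -0.12;0 0 -0.55 0 0 -0.12;0 0 -0.55 0 0 -0.12;0 0 -0.55 0 0 -0.12;0 0 -0.55 0 0 -0.12;0 0 -0.55 0 0 -0.12;0 0 -0.55 0 0 -0.12")

```text
t: 9.75
eef_pos: [0.5243, 0.2332, 0.1615]
ee_rot: [-3.14, 0.001, -1.265]
force: [1.9, 4.0, -1.9]
width: 0.0096
```

step_arm(commands="0 0 0 0 0 0;0 0 0 0 0 0")

```text
t: 10.0
eef_pos: [0.5243, 0.2331, 0.1615]
ee_rot: [-3.141, 0.0, -1.269]
force: [1.4, 5.0, -3.1]
width: 0.0097
```

```bash
python3 - <<'E'
from h import *
q=grab_frame("side")
s=get_state();print(s['eef_pos'],s['ee_rot'],s['force'],s['moment'],s['width'],s['q'])
crop(q,"s9",180,205,50,12)
p=grab_frame("top");crop(p,"t9",213,170,50,12)
E
```

```text
[0.52430856 0.23319689 0.16151101] [-3.14057497e+00  3.61415545e-04 -1.26910451e+00] [ 2.28744717  4.37299324 -2.14254957] [ 1.96179873 -0.65587577  0.15362465] 0.009838335235315607 [ 7.59391344e-01  2.34814563e-01 -2.93430411e-01  1.45377766e-04
 -1.04147872e+00 -4.57773055e-01]
```

View pics/s9.png

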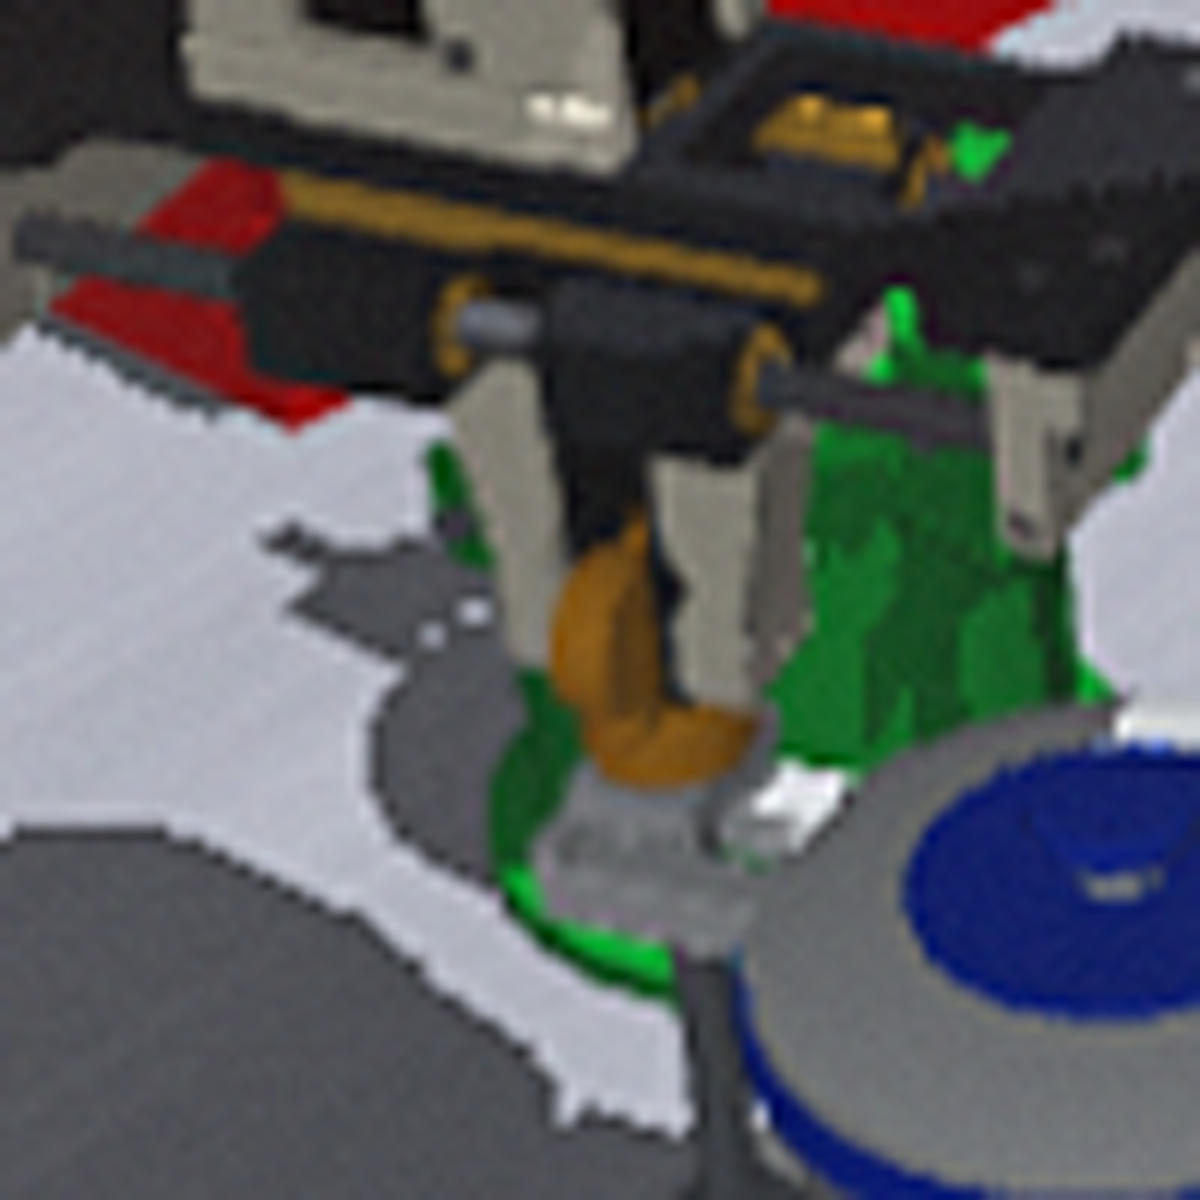

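View pics/t9.png

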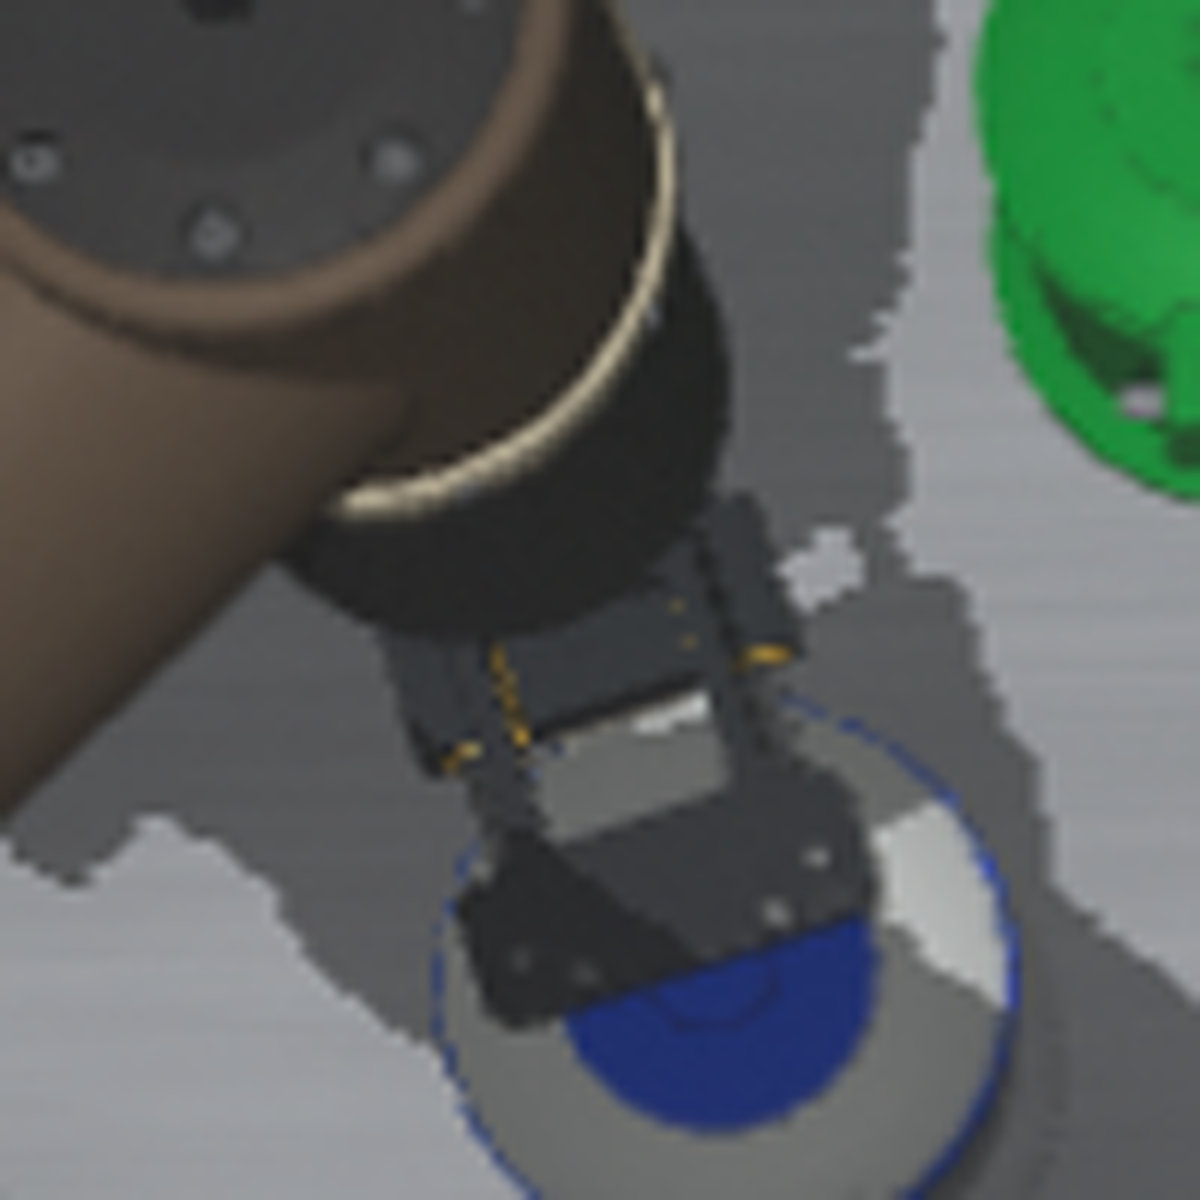

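step_arm(commands="0 0 0 0 0 0;0 0 0 0 0 0;0 0 0 0 0 0;0 0 -15 0 0 0;0 0 -25 0 0 0;0 0 -15 0 0 0;0 0 0 0 0 0", jaw=36)

```text
t: 10.98
eef_pos: [0.5244, 0.2332, 0.2181]
ee_rot: [-3.139, 0.001, -1.266]
force: [0.9, -0.4, -1.0]
width: 0.0357
```

step_arm(commands="0 12 0 0 0 0;0 12 0 0 0 0;0 12 0 0 0 0;0 0 0 0 0 0;0 0 0 0 0 0", jaw=0)

```text
t: 11.6
eef_pos: [0.4896, 0.2221, 0.2167]
ee_rot: [-3.141, 0.0, -1.265]
force: [0.7, -0.6, -0.4]
width: 0.0004
```

```bash
python3 - <<'E'
from h import *
q=grab_frame("side")
s=get_state();print(s['t'],s['eef_pos'],s['ee_rot'],s['force'],s['width'])
crop(q,"s10",190,195,60,10)
E
```

```text
11.65 [0.48973577 0.22210418 0.21656479] [-3.14125650e+00  7.28684038e-05 -1.26563903e+00] [-0.63989527  0.17131997  0.14374842] 0.0005618424836863734
```

View pics/s10.png

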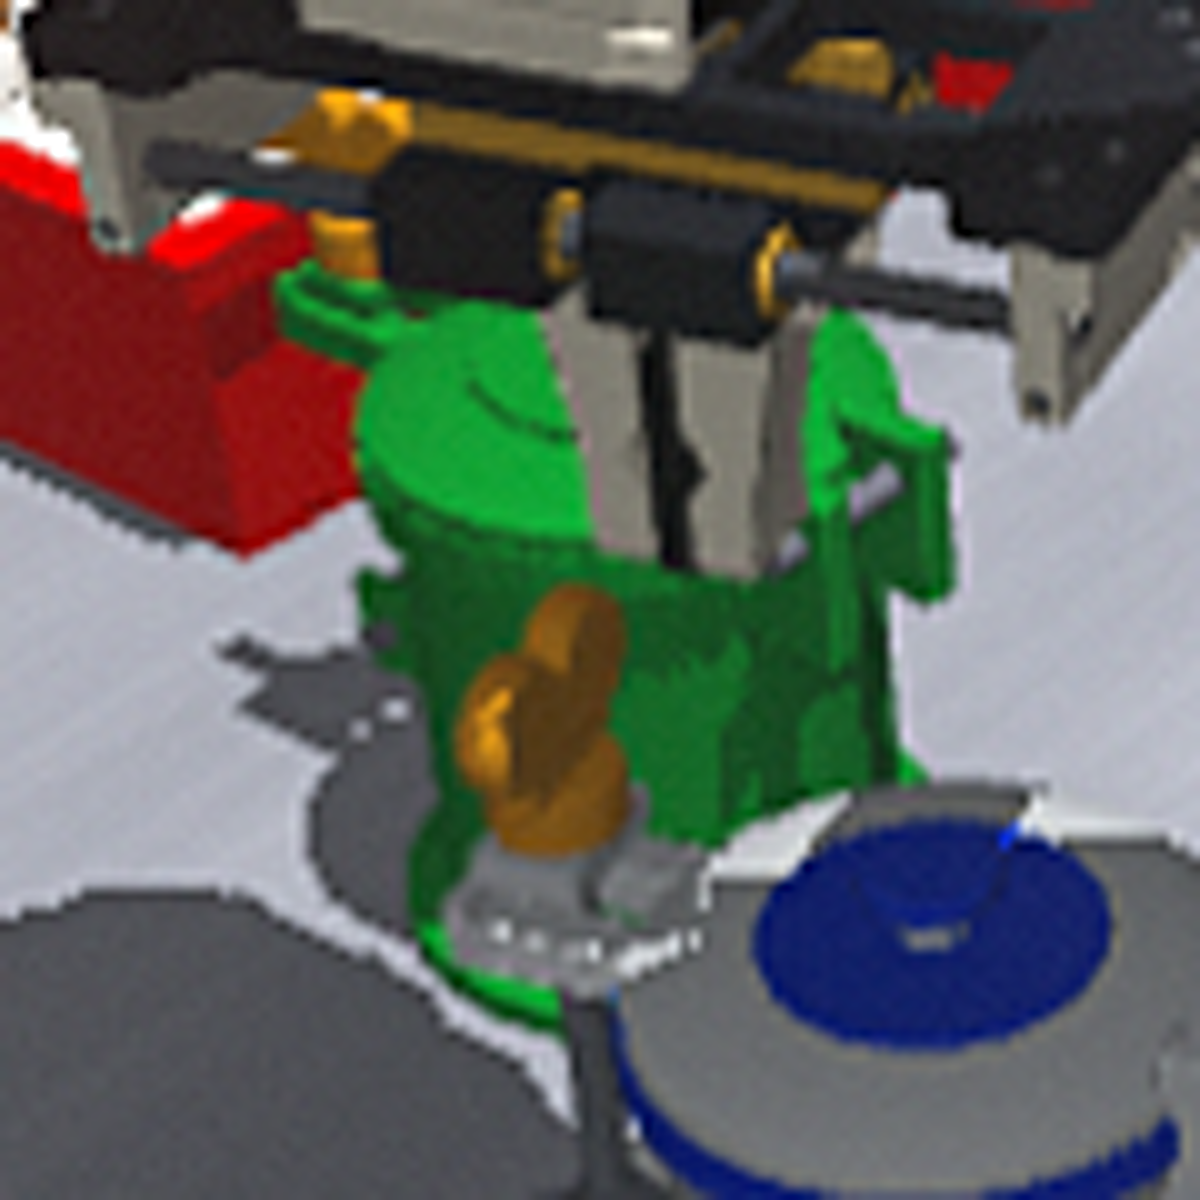

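step_arm(commands="0 0 20 0 0 0;0 0 20 0 0 0;0 0 20 0 0 0;0 -8 0 0 0 0;0 -8 0 0 0 0;0 -8 0 0 0 0;0 -8 0 0 0 0")

```text
t: 12.52
eef_pos: [0.521, 0.2319, 0.157]
ee_rot: [-3.141, 0.0, -1.266]
force: [-1.6, 0.3, 0.6]
width: 0.0003
```

step_arm(commands="0 -8 0 0 0 0;0 -8 0 0 0 0;0 -8 0 0 0 0;0 -8 0 0 0 0;0 0 0 0 0 0")

```text
t: 13.15
eef_pos: [0.5511, 0.2413, 0.1562]
ee_rot: [3.141, -0.0, -1.266]
force: [-1.1, -0.1, -0.9]
width: 0.0003
```

```bash
python3 - <<'E'
from h import *
q=grab_frame("side")
s=get_state();print(s['t'],s['eef_pos'],s['ee_rot'],s['force'],s['width'])
crop(q,"s11",180,205,60,10)
E
```

```text
13.2 [0.55069309 0.2411451  0.15624785] [ 3.14127373e+00 -4.67079672e-05 -1.26603140e+00] [-0.56325135 -0.01996213  0.9937537 ] 0.0006790424572233161
```

View pics/s11.png

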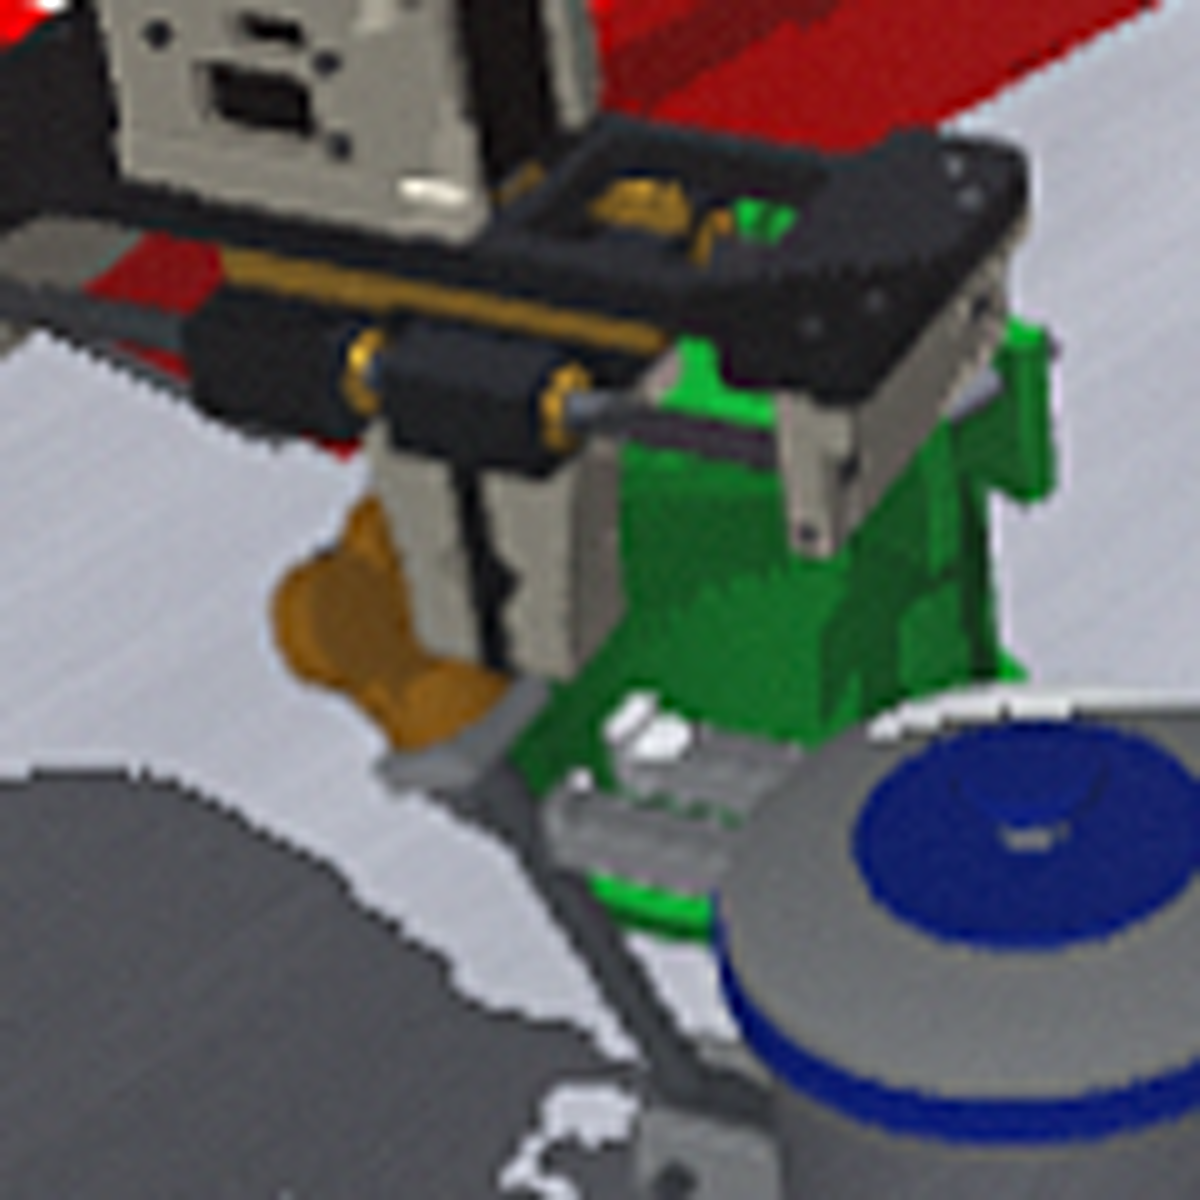

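Bolt is out of the lug, swung roughly 0.4 rad. I push further.

step_arm(commands="0 -8 0 0 0 0;0 -8 0 0 0 0;0 -8 4 0 0 0;0 -8 4 0 0 0;0 -8 4 0 0 0;0 0 0 0 0 0;0 0 0 0 0 0;0 0 0 0 0 0")

```text
t: 14.2
eef_pos: [0.5886, 0.2531, 0.1447]
ee_rot: [-3.141, 0.0, -1.266]
force: [0.6, 1.0, 0.1]
width: 0.0001
```

step_arm(commands="0 0 0 0 0 0;0 0 0 0 0 0;0 0 0 0 0 0;0 0 0 0 0 0;0 0 0 0 0 0;0 0 0 0 0 0;0 0 0 0 0 0;0 0 0 0 0 0")

```text
t: 15.2
eef_pos: [0.5887, 0.2531, 0.1444]
ee_rot: [3.142, -0.0, -1.266]
force: [0.4, -0.3, -0.2]
width: 0.0005
```

```bash
python3 - <<'E'
from h import *
q=grab_frame("side")
s=get_state();print(s['t'],s['eef_pos'],s['force'])
crop(q,"s12",170,225,60,10)
E
```

```text
15.25 [0.58874803 0.25316154 0.14445602] [ 0.10355982 -0.15704515 -0.33081154]
```

View pics/s12.png

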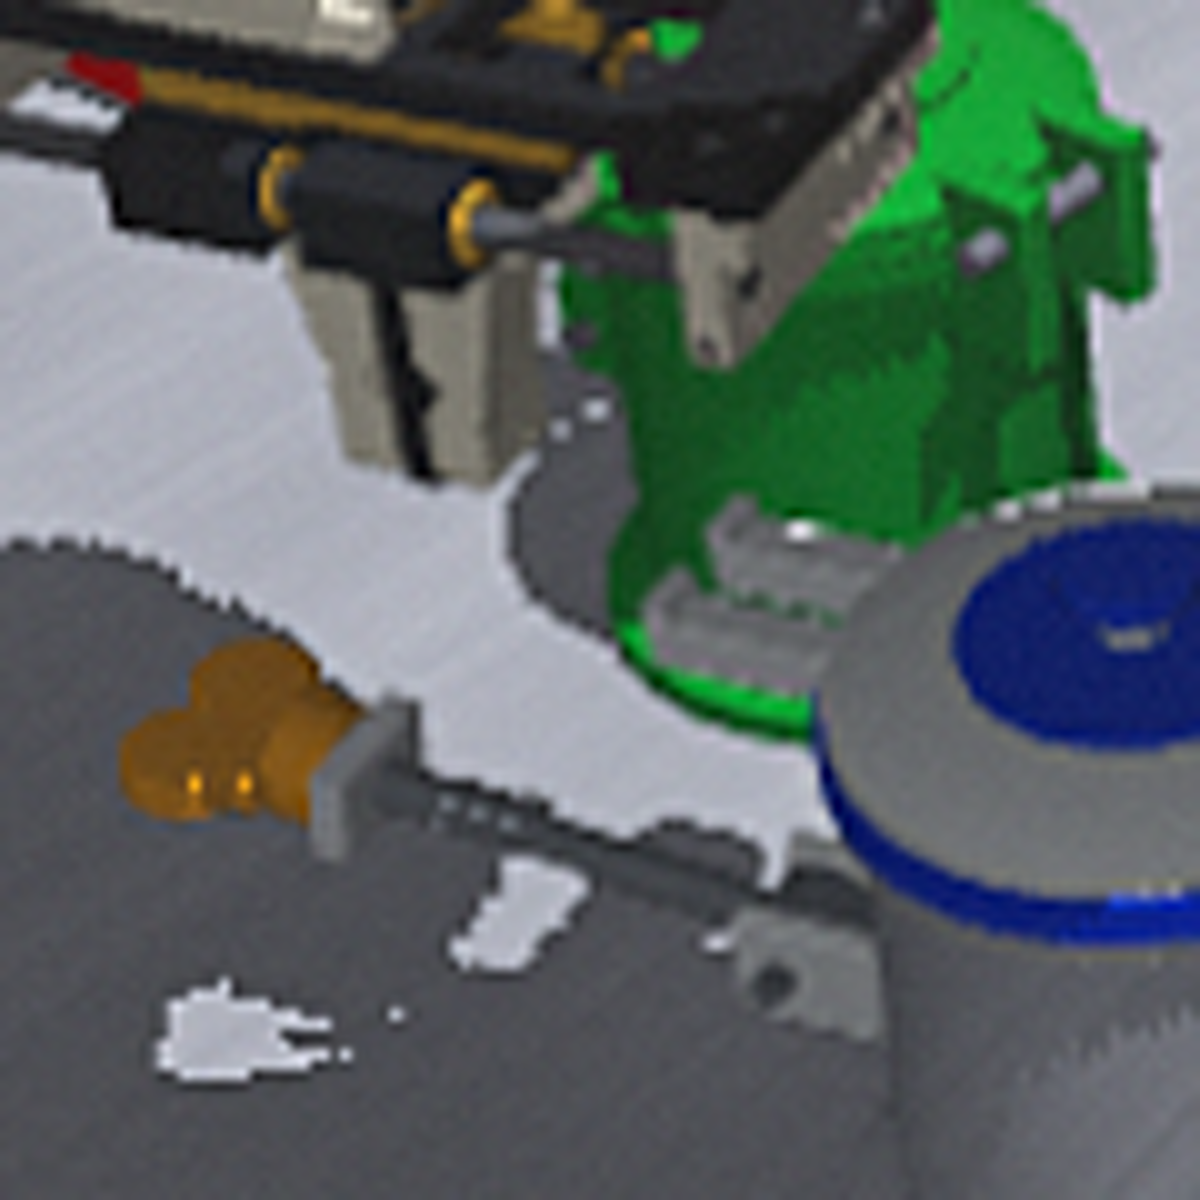

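Bolt lies down. I retreat upward, wait, and check that it is at its stop.

step_arm(commands="0 0 -30 0 0 0;0 0 -40 0 0 0;0 0 -40 0 0 0;0 0 -20 0 0 0;0 0 0 0 0 0;0 0 0 0 0 0;0 0 0 0 0 0;0 0 0 0 0 0")

```text
t: 16.25
eef_pos: [0.5885, 0.253, 0.2736]
ee_rot: [3.14, -0.0, -1.266]
force: [-0.0, 0.6, 0.7]
width: 0.0005
```

```bash
python3 - <<'E'
from h import *
q=grab_frame("side")
s=get_state();print(s['t'],s['eef_pos'],s['force'])
a=np.radians(16.5); ax=np.array([.5235,.233])
for b in (1.2,1.3,1.45):
    L=.129+.0045*1.58; P=[*(ax+L*np.sin(b)*np.array([np.cos(a),np.sin(a)])),.05+L*np.cos(b)]
    print(b,P,(proj(q,P)[0]))
print(recognise(q,"blue_wing"),recognise(q,"yellow_wing"))
save(q,"s13"); crop(q,"s14",170,225,60,10)
E
```

```text
16.3 [0.58859832 0.25301821 0.27375744] [0.00387068 0.67014776 0.5896113 ]
1.2 [np.float64(0.6451357181455912), np.float64(0.2690301411841281), np.float64(0.09932051396182005)] [133.15847257 226.34525418]
1.3 [np.float64(0.6492491167729894), np.float64(0.27024858536772195), np.float64(0.08640926556409259)] [132.4302641  230.75462598]
1.45 [np.float64(0.6530539633426499), np.float64(0.27137563226791556), np.float64(0.06640163193859228)] [132.44220485 237.69769527]
[{'pixel': [256.2, 286.5], 'conf': 0.62}, {'pixel': [134.9, 236.9], 'conf': 0.6}, {'pixel': [167.7, 152.0], 'conf': 0.59}] [{'pixel': [290.2, 130.0], 'conf': 0.48}]
```

View pics/s13.png

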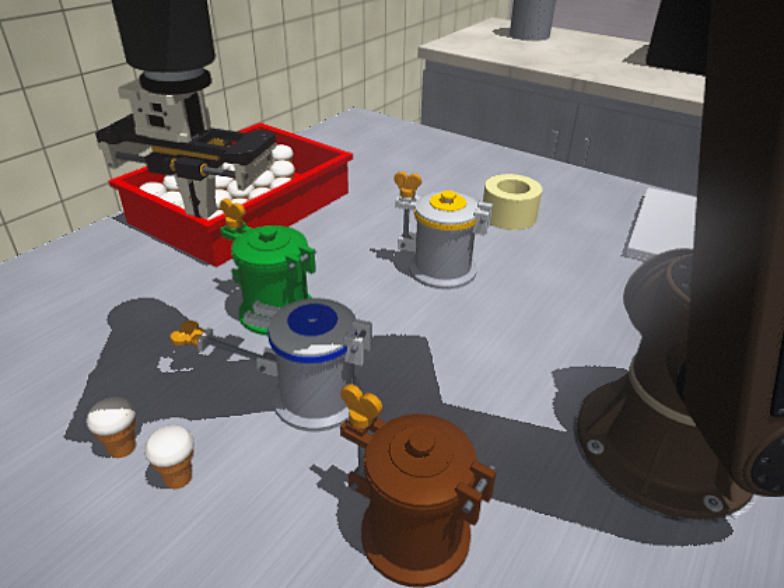

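View pics/s14.png

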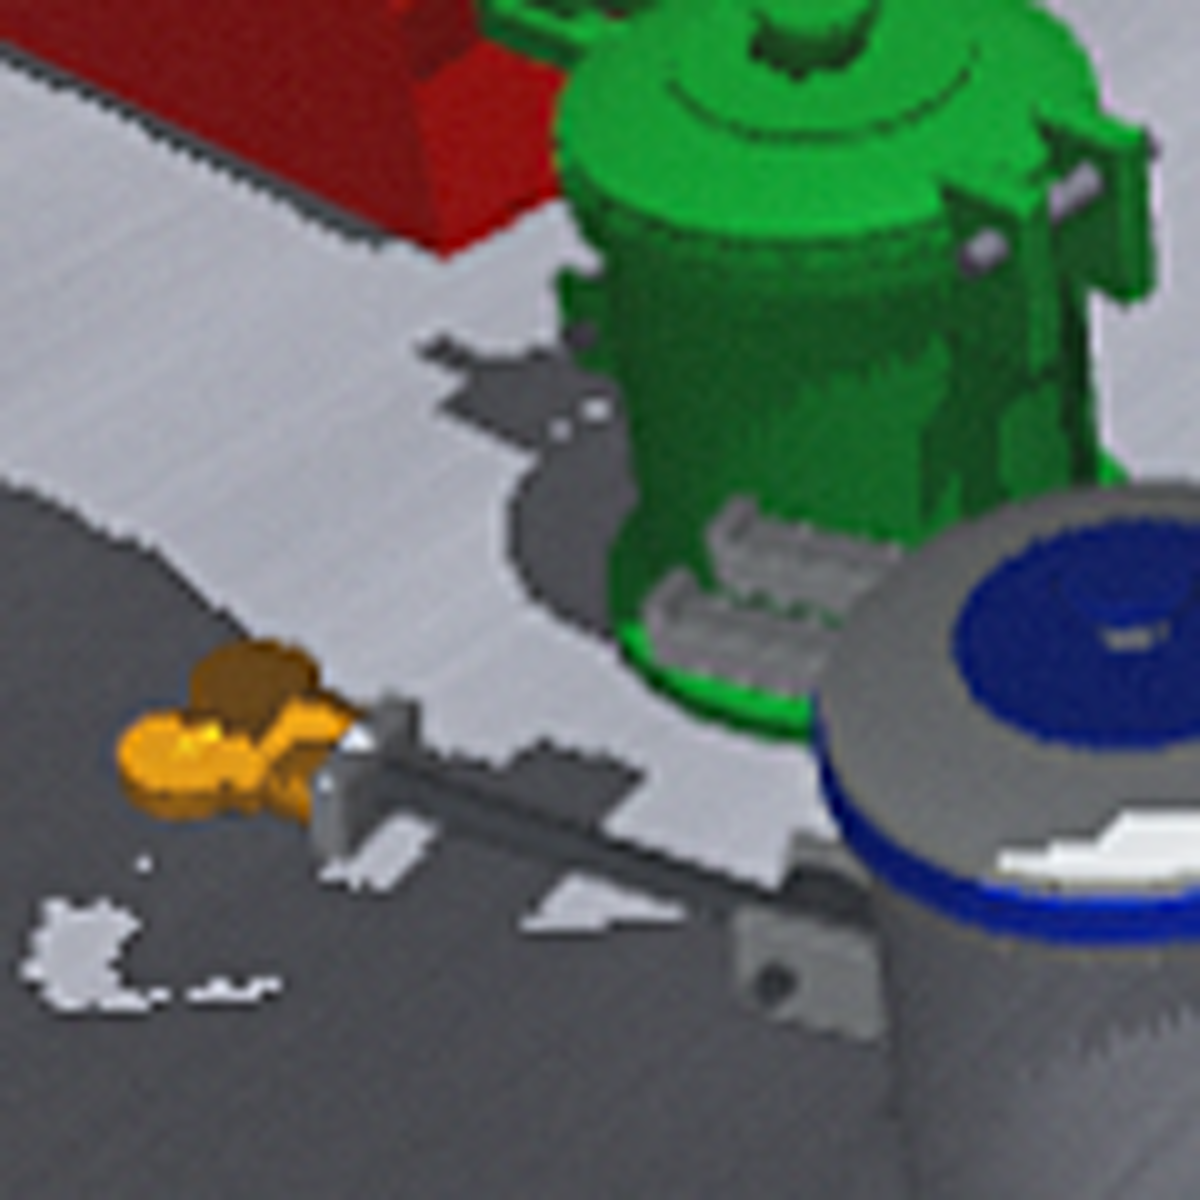

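```bash
python3 -c "
from station import *
print(job_done())"
```

```text
the job is handed in; nothing more can be done
None
```

The blue-ringed pot is unclamped and handed in: I loosened its wing nut first, then swung the bolt out until it lay down.

- **Nut:** With the bolt upright I turned it about 1.44 rad anticlockwise. By wrist angle it ended at about 1.58 rad, well past the 1.15 where it comes free. Before I swung the bolt, the picture showed the blade lying across its old direction.
- **Bolt:** I released the nut, then pushed the bolt outwards with closed fingers until it fell by itself. In the last side picture the wing is at about (135, 237), against (132, 238) expected at the 1.45 rad stop. It had not moved between the last two pictures.
- **The rest:** The yellow pot's wing was found within about 2 pixels of where it started, and I never approached that pot. The arm is clear of everything. The wrist force in the readings I took stayed at about 6 N or less. I handed in after about 16 s.

**One check disagreed:** the reported tool height did not match the pictures. The fingertips appeared about 41 mm higher than the stated geometry puts them. My first close of the jaws, at the reported height, met nothing above the wing. I then set the height from the pictures, and the jaws stopped on the 10 mm blade as expected.

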